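# Unload a drip rack with a carrying hook and scrape out its gutter

## Task

Take the carrying hook off its hanger, run its prong through the bores of all the spacer rings standing in the drip rack, lift them off together and hang the loaded hook back on its hanger. Slide the sludge pan under the mouth of the gutter, then draw the tip of the scraper slowly, at about 5 cm a second, along the floor of the emptied gutter, from beyond the slot nearest the closed end to beyond the slot nearest the mouth. Lay the scraper inside the tool tray, leave the pan under the mouth and the other things on the bench where they are.

Things in the scene. Friction and masses are not known exactly. Their poses are not given: they have to be found in the camera images.
- hook_grip (a point): Centre of the black grip of the C-shaped carrying hook (10 mm round steel bar, 0.25 kg, near balanced here); it hangs on the hanger at the start. Grip block 20 mm (own x) by 60 (own y) by 24 tall, on the middle of the upper bar, which runs along own y from -85 to +85 mm. Own z up.
- hook_prong (a point): Middle of the hook's lower bar, the skewer, 100 mm straight below the grip's centre, same axes. The upright back of the C is at own y = +85 mm; the prong runs from there to y = -105 mm and ends in a lip that rises 8 mm (bar axis) by y = -115 mm. It is threaded pointing to its own -y.
- hanger_seat (a point): Where the grip's centre lies when the hook hangs properly on the hanger, 205 mm above the bench, with the hanger's axes: own y along the hung bars (prong towards -y), z up. Since rings hang below the hanger's arms, the loaded hook goes on and off from the front (own -x): held some 25 mm high, moved level by 75 mm or more, then lowered into the Vs.
- hanger: Fixed hanger, origin on the bench under the seat. Two posts 100 mm behind it (x = +100 mm, y = -60 and +60, 200 mm high), each with an arm 8 mm wide that comes forward to x = -8 mm, underside 186 mm above the bench, ending in an open 90-degree V about 30 mm across, rims 214 mm high, for the upper bar. Drip pan below, 16 mm high, x = -60 to +110, y = -110 to +110 mm.
- rack: Aluminium drip rack, fixed, origin on the bench; y along its gutter, z up. Two rails 45 mm high (inner faces x = -16 and 16 mm) carry rings on edge in slots at y = -65, -39, -13, 13, 39, 65 mm; 5 mm wires at x = -33 and 33 mm between the slots rise to 95 mm. Wings reach to x = -62 and 62 mm, 34 mm high, and to y = -102 mm, where a 20 mm high plate closes the rack below.
- gutter_head (a point): On the gutter's floor (25 mm high), mid-width, 86 mm from the rack's origin towards the closed end (rack +y), beyond the last slot: where the stroke starts; it ends 172 mm or more on along rack -y. The gutter is 32 mm wide between the rails, 20 mm deep; its end wall is at rack y = 125 mm, 45 mm high. Axes as the rack's.
- gutter_mouth (a point): The gutter's mouth, on its floor, 118 mm from the rack's origin along rack -y: the floor, 32 mm wide, juts out 18 mm beyond the rack's end plate (rack y = -102 mm) as a lip whose underside is 20 mm above the bench. The sludge pan slides under it from rack -y, along the bench, until it is near the plate; the mouth must then be above the pan's inside. Axes as the rack's.
- ring1_mid (a point): Centre of wheel-spacer ring 1: plain aluminium ring, outside diameter 80 mm, bore 52 mm, 14 mm wide, 0.11 kg, its axis along own y. It stands on edge in slot 1 of the rack (slot 1 nearest the gutter's mouth), centre 82 mm above the bench, leaning a few degrees at most. Three to five of the six rings are there, the others are absent.
- ring2_mid (a point): Centre of wheel-spacer ring 2: plain aluminium ring, outside diameter 80 mm, bore 52 mm, 14 mm wide, 0.11 kg, its axis along own y. It stands on edge in slot 2 of the rack (slot 1 nearest the gutter's mouth), centre 82 mm above the bench, leaning a few degrees at most. Three to five of the six rings are there, the others are absent.
- ring3_mid (a point): Centre of wheel-spacer ring 3: plain aluminium ring, outside diameter 80 mm, bore 52 mm, 14 mm wide, 0.11 kg, its axis along own y. It stands on edge in slot 3 of the rack (slot 1 nearest the gutter's mouth), centre 82 mm above the bench, leaning a few degrees at most. Three to five of the six rings are there, the others are absent.
- ring4_mid (a point): Centre of wheel-spacer ring 4: plain aluminium ring, outside diameter 80 mm, bore 52 mm, 14 mm wide, 0.11 kg, its axis along own y. It stands on edge in slot 4 of the rack (slot 1 nearest the gutter's mouth), centre 82 mm above the bench, leaning a few degrees at most. Three to five of the six rings are there, the others are absent.
- ring5_mid (a point): Centre of wheel-spacer ring 5: plain aluminium ring, outside diameter 80 mm, bore 52 mm, 14 mm wide, 0.11 kg, its axis along own y. It stands on edge in slot 5 of the rack (slot 1 nearest the gutter's mouth), centre 82 mm above the bench, leaning a few degrees at most. Three to five of the six rings are there, the others are absent.
- ring6_mid (a point): Centre of wheel-spacer ring 6: plain aluminium ring, outside diameter 80 mm, bore 52 mm, 14 mm wide, 0.11 kg, its axis along own y. It stands on edge in slot 6 of the rack (slot 1 nearest the gutter's mouth), centre 82 mm above the bench, leaning a few degrees at most. Three to five of the six rings are there, the others are absent.
- pan_tab (a point): Centre of the sludge pan's black grip tab, an upright block 16 mm (own x) by 26 (own y) by 24 tall standing on the bench, at the pan's own -y end; 12 mm above the bench. The pan is steel, 0.12 kg; its own z is up.
- pan_in (a point): Middle of the sludge pan's floor, 48 mm from the tab's centre along own +y, 3 mm above the bench. The pan is an open shallow box, outside 60 mm (own x) by 70 (own y) by 15 high, walls 3 mm.
- scraper_grip (a point): Centre of the scraper's square wooden handle (22 by 22 mm, 100 mm long, along own x), 0.09 kg in all. A straight 8 mm steel shank and a flat blade 14 mm wide and 4 mm thick run on from the handle along own +x. It lies on the bench at the start with this point 11 mm above it.
- scraper_tip (a point): End of the scraper's blade, on the tool's axis, 140 mm from the handle's centre along own +x (the whole tool is 190 mm long).
- tool_tray: Flat dark steel tool tray, fixed, origin on the bench under its centre; outside 100 mm (own x) by 290 mm (own y), walls 4 mm thick and 20 mm high, floor 4 mm above the bench.
- hammer: Claw-less hammer lying on the bench, 260 mm long, bystander; origin under the middle of its length.
- spanner: Steel spanner lying on the bench, 180 mm long, bystander; origin under its middle.
- driver: Screwdriver with black handle lying on the bench, 200 mm long, bystander; origin under its middle.
- oil_tin: Plain steel tin standing on the bench, 60 mm across, 90 mm high, bystander; origin under its centre.
- torch: Black hand torch lying on the bench, 150 mm long, 42 mm across its head, bystander; origin under its middle.
- pipe_nipple: Short dark steel pipe standing on end, 48 mm across, 60 mm high, bystander; origin under its centre.
Mind the look-alikes: they are no part of the job. What is shaped like the part that bears pan_tab but orange or turquoise is not meant.

How it is judged:
By the outcome, as a careful person would: the job done as asked, in the order asked, and still so for the second after the job is handed in, with the robot touching nothing.
Of ring1, ring2, ring3, ring4, ring5, ring6 only 3 to 5 are there at a start; the rules pass over those that are not, and their reading is None.
At some moment in a run one of scraper, pan may be knocked a few centimetres aside while the robot is not near it.
It also fails if it takes over 192 s, if anything falls off the work surface, if the arm or the gripper's body presses on something with over 40 N, if the wrist force passes 120 N, or if a joint passes its speed limit or range.

## Robot

A 6-joint arm with a two-finger parallel gripper is mounted at the origin on the work surface. World frame = base frame: x ahead of the robot, y to its left, z up, the work surface at z = 0. Lengths are in m, angles in rad, forces in N, time in s.
With the tool pointing down it reaches from about 0.3 to 0.775 m from the base axis. Payload 14.6 kg.
Tool frame: the origin (TCP) lies at the very end of the fingers, on their centre line; the grasp point (between the pads) lies 19 mm behind it; x points along the fingers, y is the direction in which the jaws open and shut, and the axes are right-handed (so a half turn about x gives the same grasp; the last joint's range is limited). The gripper opens to 94 mm and grips with 3 to 60 N. Pads are 16 mm wide; open, the fingers measure 119 mm over their backs; the gripper's body (75 mm by 177 mm) begins 78 mm behind the grasp point.
Start: joints at [-1.338, 0.3, 1.521, -0, 1.321, -0.067], TCP at [0.162, -0.525, 0.205] pointing down, gripper open.
Joint ranges: [-3.03, 3.03], [-0.79, 2.21], [0.23, 2.52], [-1.04, 4.18], [0, 3.07], [-2.55, 2.55]. Speed limits (rad/s): [2.22, 2.22, 2.57, 3.14, 3.14, 3.14].

## Interface

Orientations are given as [roll, pitch, yaw] about the fixed x, y, z axes, in that order (R = Rz(yaw) Ry(pitch) Rx(roll)).
In Python, from station import ctrl, viewer, hand_in gives the robot as it stands. The module is installed in compiled form; this text tells all that it offers.
- The arm moves only by the tool play_rows, never from a script. Its argument "deltas" is a list that holds one entry, the list of rows, each a list of 7 numbers: the shift along the tool's x, y, z in mm, then the turn, a rotation vector about the tool's x, y, z in rad, then the finger opening in mm, from 0 to 94. In form: [[[dx, dy, dz, ax, ay, az, gripper], ...]]. A call has 1 to 10 rows; each row shifts and turns the commanded pose from where the row before left it, along the tool's axes as they then stand; what a row does not reach is not made up. A row lasts 1/10 s, in which the tool goes at most 50 mm and 8.59 degrees, less where a joint would pass 70% of its speed; a pose out of reach is approached as far as the arm can. A call with a gripper value outside its range is refused whole. The fingers move at their own pace and stop on an object; "grip_force" is the grip in N (left out, the last holds). Time passes only in rows, so rows that do not move let the fingers close. It gives the time, the measured TCP pose, the force and the opening at its end, in the units of the state.
- ctrl.get_obs(): the state, without advancing time (a new reading comes with each control period).
- viewer.camera(name): name is "side" or "top"; returns a dict with "img" (420x560x3 uint8, red, green, blue), "fx", "fy", "cx", "cy" (pixels), "rvec" (rotation vector, rad) and "tvec" (3), from world to camera coordinates, as OpenCV has them. Camera axes: x right, y down, z forward; pixel columns grow to the right and rows downward; lengths in m; the calibration is good to about 2 mm. A picture is of the moment at which its call begins. There is no depth.
- hand_in(): hands the job in, once; it reports no verdict.
The state is a dict: "time_s": time; "qpos": joint angles; "joint_vel": joint speeds; "tau": joint torques, N m; "ee_pos": TCP position; "eef_rot": TCP orientation; "force": force on the tool from outside, world axes, zero at the start; "moment": the same for the moment, N m; "grip_width": finger opening in m.
Only numpy, scipy, OpenCV 4.12 (cv2) and the standard library are available. Lean on these libraries where they do the work, as an engineer would, in place of code of your own. Each camera call takes 0.05 s, during which the arm holds its last target.

## Working session

There is one attempt and no reset: what is moved stays moved. The work goes in short steps, Python scripts to look and compute and a tool call to move; the robot and the scene stay as the last step left them, time stands still between calls to the robot, and variables do not carry over. Pictures are saved under pics/ and viewed, and the job is handed in when it is done.

Besides the shell and the picture viewer there is one more tool, called after ">>>" as a command line: name --argument value ..., lists and objects as JSON in quotes. play_rows: Moves the arm, as the interface text tells. Its arguments: {"type":"object","properties":{"deltas":{"type":"array","items":{"type":"array","items":{"type":"array","items":{"type":"number"}}}},"grip_force":{"type":"number"}},"required":["deltas"]}

```bash
ls; mkdir -p pics; python3 - <<'E'
from station import ctrl, viewer
import cv2, json, numpy as np
o=ctrl.get_obs(); print(o)
for n in ("top","side"):
    c=viewer.camera(n); cv2.imwrite(f"pics/{n}0.png",c["img"][:,:,::-1])
    print(n,{k:(v if k!="img" else 0) for k,v in c.items()})
E
```

```text
pics
{'time_s': 0.0, 'qpos': array([-1.33756277e+00,  3.00471113e-01,  1.52157143e+00,  2.78818718e-05,
        1.32069557e+00, -6.65834488e-02]), 'joint_vel': array([-0.00100528, -0.00041009, -0.00107833,  0.00126049,  0.00159956,
        0.00055087]), 'tau': array([ 2.47311807e-03, -5.31799042e+01, -3.52732766e+01,  7.09143095e-02,
        2.44248554e-02, -2.98726172e-05]), 'ee_pos': array([ 0.16239322, -0.5252098 ,  0.2048904 ]), 'eef_rot': array([-1.66095226,  1.56965054,  1.78045048]), 'force': array([-0.40983476, -0.47488509,  0.47738691]), 'moment': array([-0.04440368,  0.0641778 , -0.02267437]), 'grip_width': 0.09404806719319857}
top {'img': 0, 'fx': 541.3509398314529, 'fy': 541.3509398314529, 'cx': 282.73826711051584, 'cy': 213.72901883553465, 'rvec': array([ 2.15479692, -2.05814914,  0.22186277]), 'tvec': array([-0.02203274,  0.56879516,  1.94961409])}
side {'img': 0, 'fx': 386.2148353483414, 'fy': 386.2148353483414, 'cx': 279.8126634720454, 'cy': 207.2538687218392, 'rvec': array([ 2.45764101, -0.29498537,  0.07774124]), 'tvec': array([-0.52304432,  0.17813931,  1.22339739])}
```

```bash
cat > h.py <<'E'
import cv2, numpy as np
from scipy.spatial.transform import Rotation as Ro
from station import ctrl, viewer
def ray(c,u,v):
    R=cv2.Rodrigues(c["rvec"])[0]; t=c["tvec"]
    d=R.T@np.array([(u-c["cx"])/c["fx"],(v-c["cy"])/c["fy"],1.]); return -R.T@t,d
def onz(c,u,v,z):
    o,d=ray(c,u,v); return o+d*(z-o[2])/d[2]
def proj(c,P):
    K=np.array([[c["fx"],0,c["cx"]],[0,c["fy"],c["cy"]],[0,0,1]])
    return cv2.projectPoints(np.atleast_2d(np.array(P,float)),c["rvec"],c["tvec"],K,None)[0][:,0]
def tri(c1,p1,c2,p2):
    o1,d1=ray(c1,*p1);o2,d2=ray(c2,*p2)
    A=np.c_[d1,-d2];s=np.linalg.lstsq(A,o2-o1,rcond=None)[0]
    a=o1+d1*s[0];b=o2+d2*s[1];return (a+b)/2,np.linalg.norm(a-b)
def save(c,name,box=None,sc=1):
    im=c["img"][:,:,::-1]
    if box: im=im[box[1]:box[3],box[0]:box[2]]
    im=cv2.resize(im,None,fx=sc,fy=sc,interpolation=cv2.INTER_CUBIC); cv2.imwrite("pics/"+name,im)
def toolR(): return Ro.from_euler("xyz",ctrl.get_obs()["eef_rot"]).as_matrix()
E
python3 - <<'E'
from h import *
for n in ("top","side"):
    c=viewer.camera(n); save(c,f"{n}1.png",sc=1.42)
    R=cv2.Rodrigues(c["rvec"])[0];print(n,-R.T@c["tvec"])
print(toolR().round(3))
E
```

```text
top [ 0.14332973 -0.01325234  2.0259046 ]
side [ 0.38500732 -0.72602745  1.06144413]
[[-0.     0.295 -0.955]
 [ 0.001 -0.955 -0.295]
 [-1.    -0.001 -0.   ]]
```

View pics/top1.png

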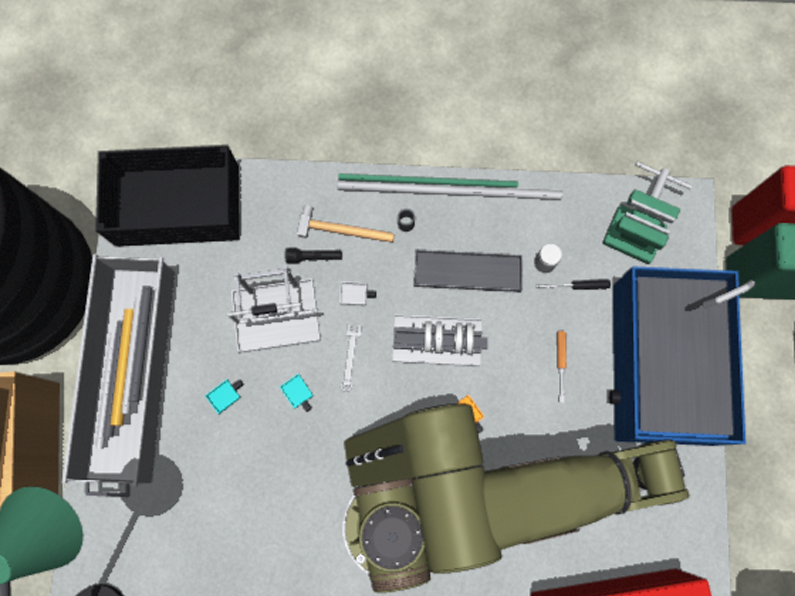

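View pics/side1.png

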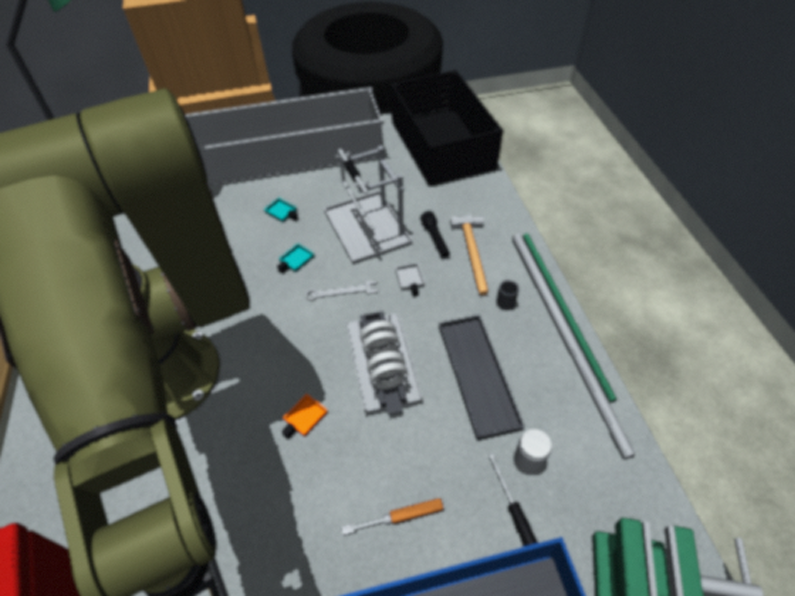

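```bash
python3 - <<'E'
from h import *
c=viewer.camera("top"); save(c,"top2.png",(155,170,355,300),4)
s=viewer.camera("side"); save(s,"side2.png",(210,90,310,300),2.8); save(s,"side3.png",(215,90,305,190),6)
E
```

```text
(no output)
```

View pics/top2.png

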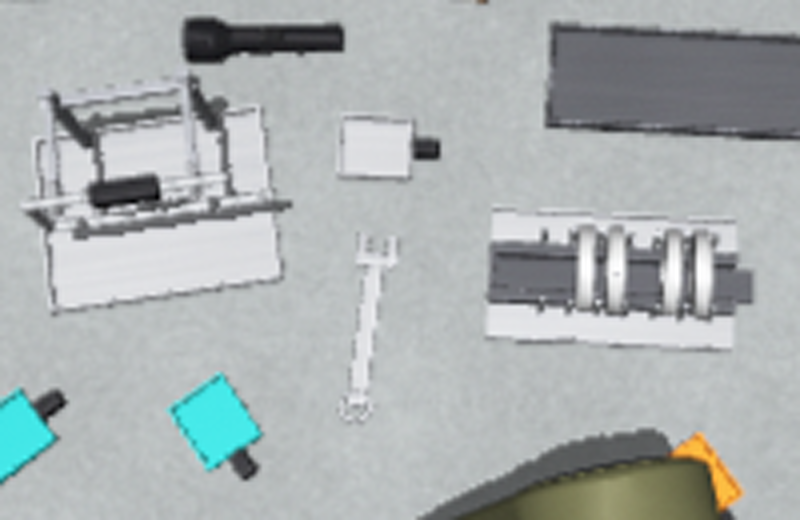

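View pics/side2.png

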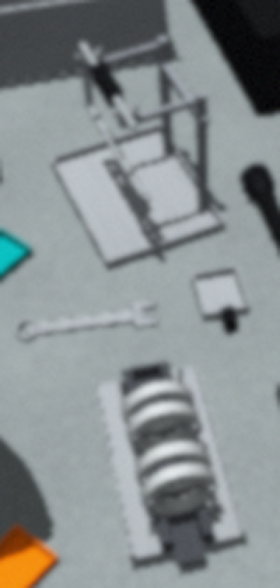

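View pics/side3.png

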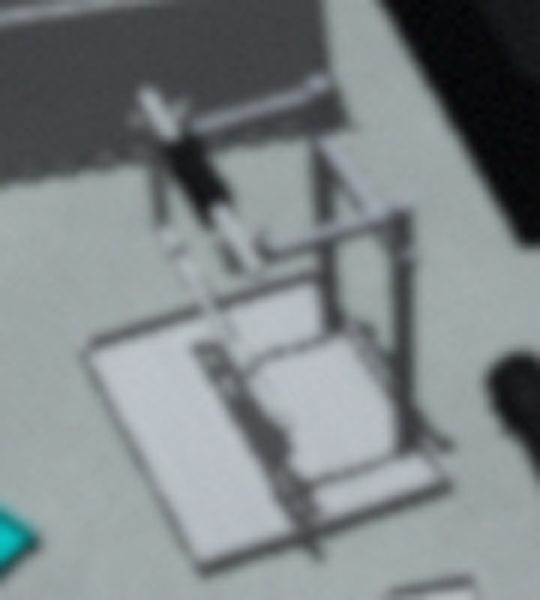

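```bash
python3 - <<'E'
from h import *
c=viewer.camera("top"); s=viewer.camera("side")
g=cv2.cvtColor(c["img"],cv2.COLOR_RGB2HSV)
def W(u,v,z): return onz(c,155+u/4-0.375,170+v/4-0.375,z).round(4)
# hanger drip pan corners z=16
P=[W(*p,0.016)[:2] for p in [(35,140),(262,106),(283,278),(55,312)]]
M=[(110,110),(110,-110),(-60,-110),(-60,110)]
def fit(M,P):
    M=np.array(M)/1000.;P=np.array(P);m=M.mean(0);p=P.mean(0)
    H=(M-m).T@(P-p);th=np.arctan2(H[0,1]-H[1,0],H[0,0]+H[1,1])
    R=np.array([[np.cos(th),-np.sin(th)],[np.sin(th),np.cos(th)]]);t=p-R@m
    print("yaw",np.degrees(th),"org",t,"res",(P-(M@R.T+t)).round(4).tolist());return th,t
print("hanger");fit(M,P)
# rack wings z=34 right corners at y=-102, x=+-62
print("rack wings",[W(*p,0.034) for p in [(491,207),(738,221),(733,349),(486,337)]])
print("mouth lip",[W(*p,0.025) for p in [(752,270),(752,303)]])
v=g[:,:,2]
def blob(mask,box):
    m=np.zeros_like(mask);x0,y0,x1,y1=box;m[y0:y1,x0:x1]=mask[y0:y1,x0:x1]
    n,l,st,ce=cv2.connectedComponentsWithStats(m.astype(np.uint8))
    for i in range(1,n):
        if st[i,4]>8: 
            ys,xs=np.where(l==i); r=cv2.minAreaRect(np.c_[xs,ys].astype(np.float32)); print(st[i],ce[i],r)
print("grip");blob(v<55,(172,205,200,230))
print("tab");blob(v<70,(255,195,270,215))
print("pan");blob((v>190),(235,195,262,218))
print("ring tops");blob((v>215),(295,222,340,252))
E
```

```text
hanger
yaw 11.306172903603684 org [0.50826016 0.33249871] res [[-0.0011, -0.0013], [-0.0009, 0.0007], [0.0004, 0.0026], [0.0015, -0.002]]
rack wings [array([0.5448, 0.0231, 0.034 ]), array([ 0.5421, -0.2088,  0.034 ]), array([ 0.4212, -0.207 ,  0.034 ]), array([0.4219, 0.0218, 0.034 ])]
mouth lip [array([ 0.4977, -0.2239,  0.025 ]), array([ 0.4665, -0.2246,  0.025 ])]
grip
[179 217  16   5  26] [186.46153846 219.53846154] ((186.59616088867188, 219.48077392578125), (1.9611611366271973, 15.493173599243164), 78.69007110595703)
tab
[259 205   6   5  24] [261.25 207.25] ((261.5, 207.0), (4.0, 5.0), 90.0)
pan
[235 196  23  22 347] [245.47262248 207.02881844] ((246.0, 206.5), (21.0, 22.0), 90.0)
ring tops
[295 224  33   8  90] [309.47777778 226.63333333] ((310.88671875, 227.65191650390625), (32.11344528198242, 6.359618663787842), 3.0127875804901123)
[333 227   6   6  25] [336.32 229.32] ((335.5, 229.5), (5.0, 5.0), 90.0)
[300 230   3  14  40] [301.05 236.5 ] ((301.0, 236.5), (13.0, 2.0), 90.0)
[307 230   4  14  45] [308.66666667 236.57777778] ((308.5, 236.5), (13.0, 3.0), 90.0)
[321 231   4  14  43] [322.79069767 237.55813953] ((322.5, 237.5), (13.0, 3.0), 90.0)
[329 231   4  14  45] [330.42222222 237.64444444] ((330.5, 237.5), (13.0, 3.0), 90.0)
[295 247  43   5 101] [312.35643564 250.14851485] ((316.0, 249.0), (4.0, 42.0), 90.0)
```

```bash
python3 - <<'E'
from h import *
c=viewer.camera("top"); s=viewer.camera("side")
for u,v in [(330.42,237.6),(322.8,237.5),(308.7,236.6),(301.05,236.5)]: print("ring",onz(c,u,v,.115).round(4), (onz(c,u,v,.115)[1]+.105).round(4))
print("grip",onz(c,186.46,219.54,.215))
H=np.array([0.50826,0.3325]);th=np.radians(11.3);R=np.array([[np.cos(th),-np.sin(th)],[np.sin(th),np.cos(th)]])
# check side view: grip centre, bar ends, prong ends projected
pts=[(0,0,.205),(0,.085,.205),(0,-.085,.205),(0,.085,.105),(0,-.105,.105)]
for n,cc in(("top",c),("side",s)):
    print(n,proj(cc,[(*(H+R@np.array(p[:2])),p[2]) for p in pts]).round(1).tolist())
q=[(*(np.array([.4826,-.105])+np.array(p[:2])),p[2]) for p in [(0,-.065,.122),(0,-.039,.122),(0,.013,.122),(0,.039,.122),(0,-.118,.025),(0,.086,.025)]]
for n,cc in(("top",c),("side",s)):
    im=cc["img"][:,:,::-1].copy();im=cv2.resize(im,None,fx=4,fy=4,interpolation=cv2.INTER_CUBIC)
    for p in list(proj(cc,q))+list(proj(cc,[(*(H+R@np.array(p[:2])),p[2]) for p in pts])):
        cv2.circle(im,(int(p[0]*4+2),int(p[1]*4+2)),4,(0,0,255),-1)
    x0,y0=(155,190) if n=="top" else (200,90)
    x1,y1=(345,270) if n=="top" else (310,300)
    im=im[y0*4:y1*4,x0*4:x1*4]
    if n=="side": im=cv2.resize(im,None,fx=.7,fy=.7)
    cv2.imwrite(f"pics/ov_{n}.png",im)
E
```

```text
ring [ 0.478  -0.1708  0.115 ] -0.0658
ring [ 0.4771 -0.1436  0.115 ] -0.0386
ring [ 0.4781 -0.0931  0.115 ] 0.0119
ring [ 0.4772 -0.0657  0.115 ] 0.0393
grip [0.50043277 0.33016455 0.215     ]
top [[186.5, 217.9], [161.8, 221.5], [211.0, 214.2], [167.8, 227.0], [220.1, 219.2]]
side [[248.2, 120.3], [239.4, 106.4], [257.7, 135.1], [242.0, 128.3], [261.7, 160.5]]
```

View pics/ov_top.png

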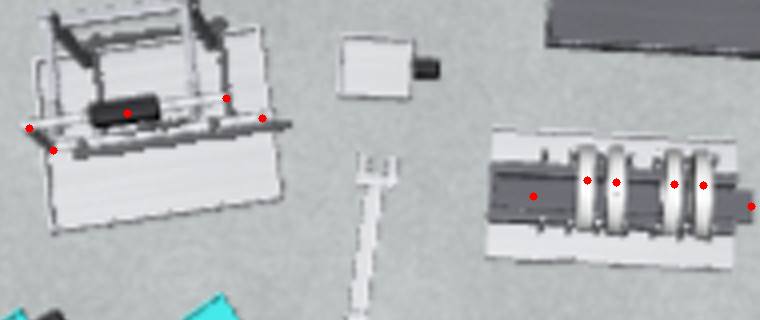

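View pics/ov_side.png

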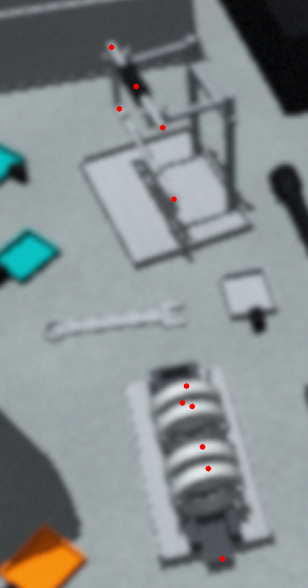

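>>> play_rows --deltas '[[[-20, 0, 0, -0.1468, 0, 0, 90], [-20, 0, 0, -0.1468, 0, 0, 90], [-20, 0, 0, -0.1468, 0, 0, 90], [-20, 0, 0, -0.1468, 0, 0, 90], [-20, 0, 0, -0.1468, 0, 0, 90], [-20, 0, 0, -0.1468, 0, 0, 90], [-20, 0, 0, -0.1468, 0, 0, 90], [-20, 0, 0, -0.1468, 0, 0, 90], [-20, 0, 0, -0.1468, 0, 0, 90], [-20, 0, 0, -0.1468, 0, 0, 90]]]'

```text
time_s: 1.5
ee_pos: [0.1624, -0.5254, 0.4063]
eef_rot: [0.044, 1.571, -1.324]
force: [-0.2, 0.9, -0.1]
grip_width: 0.0902
```

```bash
cat >> h.py <<'E'
def to(target, ydir=None, down=True):
    """print shift in current tool axes (mm) to world TCP target"""
    o=ctrl.get_obs(); R=toolR(); d=(np.array(target)-o["ee_pos"])*1000
    print("t",round(o["time_s"],2),"tcp",o["ee_pos"].round(4),"F",o["force"].round(1),"grip",round(o["grip_width"],4),"q",o["qpos"].round(2))
    print("R",R.round(3).tolist()); print("shift tool",(R.T@d).round(1))
    if ydir is not None:
        y=np.array([np.cos(np.radians(ydir)),np.sin(np.radians(ydir)),0]);x=np.array([0,0,-1.])
        T=np.c_[x,y,np.cross(x,y)]; print("rotvec",Ro.from_matrix(R.T@T).as_rotvec().round(4), "shift after rot",(T.T@d).round(1))
E
python3 - <<'E'
from h import *
to([0.509,0.3325,0.40],11.3)
c=viewer.camera("top");g=cv2.cvtColor(c["img"],cv2.COLOR_RGB2GRAY)
m=(g<75).astype(np.uint8);m2=np.zeros_like(m);m2[205:228,172:200]=m[205:228,172:200]
n,l,st,ce=cv2.connectedComponentsWithStats(m2)
for i in range(1,n):
    if st[i,4]>15: print(st[i],ce[i],onz(c,*ce[i],.213).round(4))
print(g[212:226,176:198])
E
```

```text
t 1.5 tcp [ 0.1624 -0.5254  0.4063] F [-0.2  0.9 -0.1] grip 0.0902 q [-1.34  0.24  1.14  0.    1.76 -1.54]
R [[0.0, 0.979, 0.202], [-0.0, 0.202, -0.979], [-1.0, 0.0, 0.0]]
shift tool [   6.3  512.5 -770.3]
rotvec [ 0.0058  0.0001 -0.    ] shift after rot [   6.3  508.  -773.3]
[178 214  17   8  98] [186.01020408 217.7244898 ] [0.5071 0.3326 0.213 ]
[[219 218 218 144 106 200 220 221 221 221 220 221 220 219 219 219 219 218
  217 217 217 217]
 [220 220 220 145 107 201 219 219 219 219 219 220 219 191 182 159 152 152
  207 219 218 219]
 [219 219 219 144 106 199 190 181 159 152 137 122 118  98  94  80  74  71
  135 205 192 190]
 [219 171 152  98  67 108  98  94  80  75  63  51  48  51  51  52  52  51
  100 186 197 197]
 [193 113  73  57  48  48  52  51  52  53  53  52  55  55  57  57  59  60
   72 214 227 209]
 [149  82  52  51  52  54  55  56  56  59  57  58  62  62  62  62  65  65
   49 171 185 182]
 [158  87  56  56  57  58  58  61  61  61  64  67  67  68  65  62  52  47
   27 154 206 216]
 [193 110  58  63  65  67  66  64  60  52  47  44  39  36  36  32  25  23
   14 150 212 168]
 [180 105  50  47  41  39  37  33  31  28  24  21  18  50  96  70  68  73
   92 119 140 118]
 [215 171  82  21  20  19  51  95 104 105 142 189 200 133 108 101  89  75
   89  98  98 100]
 [220 212 168 150 111  95 182 203 207 174 176 170 172 122 100 102  99  97
  176 136 110 206]
 [219 220 182 175 128 116 162 150 141 128 126 119 122 212 225 225 217 194
  194 183 174 201]
 [195 203 195 196 194 216 228 225 225 217 193 179 177 199 199 180 158 138
  126 121 127 134]
 [136 220 226 209 199 204 205 200 180 161 165 150 128 129 128 118 110 106
  105 102 105 107]]
```

>>> play_rows --deltas '[[[0, 25.4, -38.6, 0.0058, 0, 0, 90], [0, 25.4, -38.6, 0, 0, 0, 90], [0, 25.4, -38.6, 0, 0, 0, 90], [0, 25.4, -38.6, 0, 0, 0, 90], [0, 25.4, -38.6, 0, 0, 0, 90], [0, 25.4, -38.6, 0, 0, 0, 90], [0, 25.4, -38.6, 0, 0, 0, 90], [0, 25.4, -38.6, 0, 0, 0, 90], [0, 25.4, -38.6, 0, 0, 0, 90], [0, 25.4, -38.6, 0, 0, 0, 90]]]'

```text
time_s: 2.55
ee_pos: [0.3383, -0.0963, 0.4051]
eef_rot: [1.019, 1.57, -0.364]
force: [1.1, -0.8, 0.3]
grip_width: 0.0897
```

>>> play_rows --deltas '[[[0, 25.4, -38.6, 0, 0, 0, 90], [0, 25.4, -38.6, 0, 0, 0, 90], [0, 25.4, -38.6, 0, 0, 0, 90], [0, 25.4, -38.6, 0, 0, 0, 90], [0, 25.4, -38.6, 0, 0, 0, 90], [0, 25.4, -38.6, 0, 0, 0, 90], [0, 25.4, -38.6, 0, 0, 0, 90], [0, 25.4, -38.6, 0, 0, 0, 90], [0, 25.4, -38.6, 0, 0, 0, 90], [0, 25.4, -38.6, 0, 0, 0, 90]]]'

```text
time_s: 3.55
ee_pos: [0.5145, 0.331, 0.4048]
eef_rot: [-1.086, 1.571, -2.469]
force: [0.4, -0.3, 1.2]
grip_width: 0.0898
```

```bash
python3 - <<'E'
from h import *
to([0.508,0.3325,0.190],11.3)
s=viewer.camera("side");save(s,"side4.png",sc=1.42)
E
```

```text
t 3.55 tcp [0.5145 0.331  0.4048] F [ 0.4 -0.3  1.2] grip 0.0898 q [ 0.51  0.4   0.94 -0.    1.8   0.32]
R [[-0.0, 0.982, 0.187], [-0.0, 0.187, -0.982], [-1.0, -0.0, 0.0]]
shift tool [214.8  -6.1  -2.7]
rotvec [-0.0092  0.0001  0.0002] shift after rot [214.8  -6.1  -2.7]
```

View pics/side4.png

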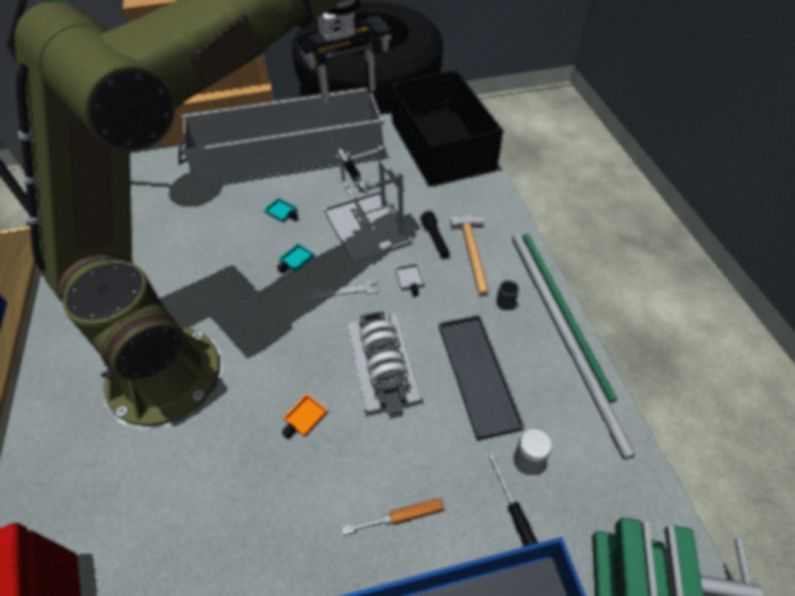

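>>> play_rows --deltas '[[[25, -1, -0.5, -0.0092, 0, 0, 90], [30, -1, -0.5, 0, 0, 0, 90], [30, -1, -0.5, 0, 0, 0, 90], [30, -1, -0.5, 0, 0, 0, 90], [20, -1, -0.5, 0, 0, 0, 90], [10, 0, 0, 0, 0, 0, 90], [0, 0, 0, 0, 0, 0, 90]]]'

```text
time_s: 4.3
ee_pos: [0.5085, 0.3304, 0.2593]
eef_rot: [-1.239, 1.569, -2.611]
force: [0.5, -0.6, 0.0]
grip_width: 0.0898
```

```bash
python3 - <<'E'
from h import *
to([0.508,0.3325,0.188],11.3)
c=viewer.camera("top");save(c,"top3.png",(140,180,260,270),6)
s=viewer.camera("side");save(s,"side5.png",(200,40,320,190),4)
E
```

```text
t 4.3 tcp [0.5085 0.3304 0.2593] F [ 0.5 -0.6  0. ] grip 0.0898 q [ 0.52  0.4   1.27 -0.    1.48  0.32]
R [[-0.002, 0.98, 0.198], [-0.001, 0.198, -0.98], [-1.0, -0.002, 0.001]]
shift tool [71.3  0.1 -2.3]
rotvec [0.0016 0.0006 0.0019] shift after rot [71.3 -0.1 -2.2]
```

View pics/side5.png

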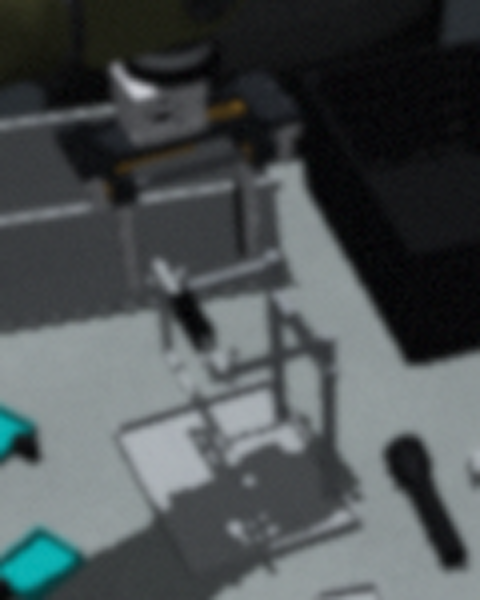

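>>> play_rows --deltas '[[[15, 0, -1, 0, 0, 0, 90], [15, 0, -1, 0, 0, 0, 90], [15, 0, 0, 0, 0, 0, 90], [15, 0, 0, 0, 0, 0, 90], [11, 0, 0, 0, 0, 0, 90], [0, 0, 0, 0, 0, 0, 90], [0, 0, 0, 0, 0, 0, 50]]]'

```text
time_s: 5.1
ee_pos: [0.5087, 0.3327, 0.1904]
eef_rot: [1.885, 1.57, 0.515]
force: [-0.2, 0.8, -0.2]
grip_width: 0.0851
```

>>> play_rows --deltas '[[[0, 0, 0, 0, 0, 0, 30], [0, 0, 0, 0, 0, 0, 20], [0, 0, 0, 0, 0, 0, 10], [0, 0, 0, 0, 0, 0, 5], [0, 0, 0, 0, 0, 0, 5], [0, 0, 0, 0, 0, 0, 5], [0, 0, 0, 0, 0, 0, 5], [0, 0, 0, 0, 0, 0, 5]]]' --grip_force 50

```text
time_s: 5.9
ee_pos: [0.5082, 0.3325, 0.1894]
eef_rot: [-1.531, 1.57, -2.902]
force: [-22.6, -5.2, 6.1]
grip_width: 0.0215
```

```bash
python3 - <<'E'
from h import *
to([0.508,0.3325,0.215],11.3)
s=viewer.camera("side");save(s,"side6.png",(200,40,320,190),4)
E
```

```text
t 5.9 tcp [0.5082 0.3325 0.1894] F [-22.6  -5.2   6.1] grip 0.0215 q [0.52 0.44 1.37 0.   1.33 0.32]
R [[-0.001, 0.98, 0.199], [-0.0, 0.199, -0.98], [-1.0, -0.001, 0.0]]
shift tool [-25.6  -0.2  -0. ]
rotvec [0.0032 0.     0.0007] shift after rot [-25.6  -0.2  -0. ]
```

View pics/side6.png

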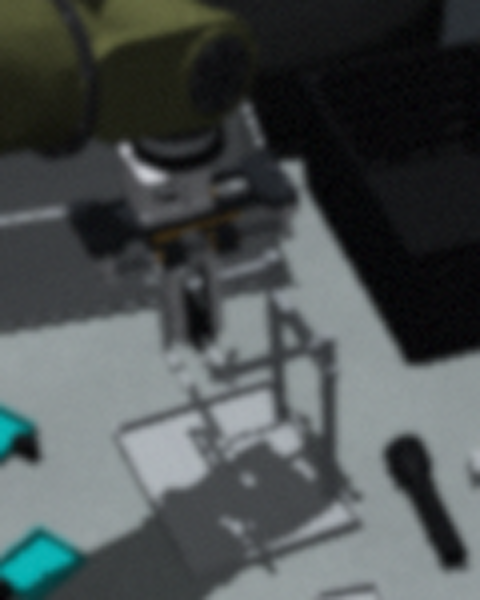

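>>> play_rows --deltas '[[[0, 0, 0, 0, 0, 0, 5], [0, 0, 0, 0, 0, 0, 5], [-3, 0, 0, 0, 0, 0, 5], [-5, 0, 0, 0, 0, 0, 5], [-6, 0, 0, 0, 0, 0, 5], [-6, 0, 0, 0, 0, 0, 5], [-6, 0, 0, 0, 0, 0, 5], [0, 0, 0, 0, 0, 0, 5]]]'

```text
time_s: 6.75
ee_pos: [0.5088, 0.3327, 0.2166]
eef_rot: [1.881, 1.569, 0.511]
force: [0.2, 0.0, -2.1]
grip_width: 0.0195
```

```bash
python3 - <<'E'
from h import *
to([0.508,0.3325,0.215],11.3)
print(ctrl.get_obs()["moment"])
s=viewer.camera("side");save(s,"side7.png",(200,40,320,190),4)
E
```

```text
t 6.75 tcp [0.5088 0.3327 0.2166] F [ 0.2  0.  -2.1] grip 0.0195 q [ 0.52  0.42  1.33 -0.    1.39  0.32]
R [[0.002, 0.98, 0.199], [0.001, 0.199, -0.98], [-1.0, 0.002, -0.001]]
shift tool [ 1.6 -0.8  0. ]
rotvec [ 0.0031 -0.0005 -0.0017] shift after rot [ 1.6 -0.8  0. ]
[-0.020876   -0.09283925 -0.00698921]
```

View pics/side7.png

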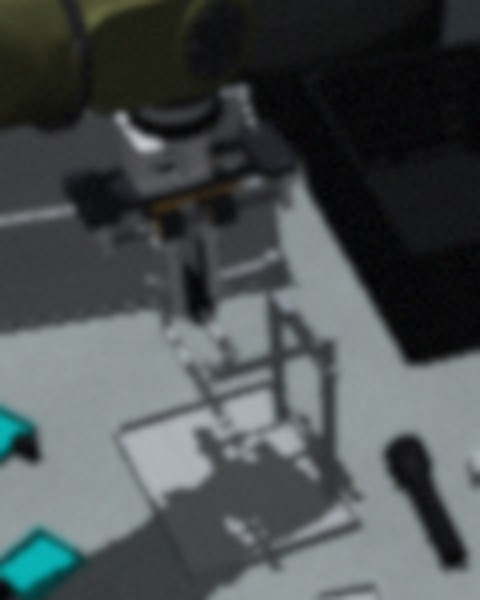

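>>> play_rows --deltas '[[[0, -12, 0, 0, 0, 0, 5], [0, -24, 0, 0, 0, 0, 5], [0, -24, 0, 0, 0, 0, 5], [0, -24, 0, 0, 0, 0, 5], [-10, -16, 0, 0, 0, 0, 5], [-20, 0, 0, 0.05, 0, 0, 5], [-20, 0, 0, 0.05, 0, 0, 5], [-20, 0, 0, 0.05, 0, 0, 5], [-10, 0, 0, 0.056, 0, 0, 5], [0, 0, 0, 0, 0, 0, 5]]]'

```text
time_s: 7.8
ee_pos: [0.4107, 0.3128, 0.2966]
eef_rot: [2.152, 1.569, 0.575]
force: [-0.6, 0.6, -2.0]
grip_width: 0.0195
```

```bash
python3 - <<'E'
from h import *
to([0.4844,0.100,0.25],-0.5)
c=viewer.camera("top");save(c,"top8.png",(150,180,350,300),4)
E
```

```text
t 7.8 tcp [0.4107 0.3128 0.2966] F [-0.6  0.6 -2. ] grip 0.0195 q [ 0.58  0.17  1.47 -0.    1.5   0.59]
R [[0.002, 1.0, -0.007], [0.001, -0.007, -1.0], [-1.0, 0.002, -0.001]]
shift tool [ 46.5  75.  212.4]
rotvec [ 0.0022 -0.0012 -0.0019] shift after rot [ 46.6  75.6 212.2]
```

View pics/top8.png

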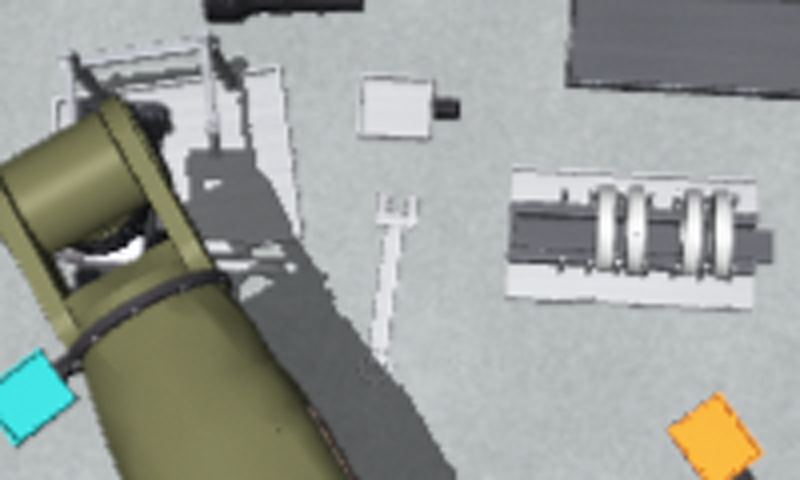

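>>> play_rows --deltas '[[[0, 0, 20, 0.0022, 0, 0, 5], [0, 0, 40, 0, 0, 0, 5], [0, 10, 40, 0, 0, 0, 5], [0, 15, 40, 0, 0, 0, 5], [5, 20, 40, 0, 0, 0, 5], [15, 20, 22, 0, 0, 0, 5], [15, 10, 10, 0, 0, 0, 5], [11, 0, 0, 0, 0, 0, 5], [0, 0, 0, 0, 0, 0, 5], [0, 0, 0, 0, 0, 0, 5]]]'

```text
time_s: 8.85
ee_pos: [0.4834, 0.1008, 0.2496]
eef_rot: [-1.908, 1.57, 2.798]
force: [1.1, -0.7, -2.2]
grip_width: 0.0195
```

```bash
python3 - <<'E'
from h import *
to([0.4844,0.100,0.1625],-0.5)
c=viewer.camera("top");save(c,"top9.png",(180,180,360,290),4.4)
s=viewer.camera("side");save(s,"side9.png",(180,60,320,310),2.4)
E
```

```text
t 8.85 tcp [0.4834 0.1008 0.2496] F [ 1.1 -0.7 -2.2] grip 0.0195 q [0.13 0.14 1.61 0.   1.39 0.14]
R [[-0.0, 1.0, -0.006], [0.0, -0.006, -1.0], [-1.0, -0.0, -0.0]]
shift tool [87.1  1.1  0.8]
rotvec [ 0.0024 -0.0001  0.0003] shift after rot [87.1  1.   0.8]
```

View pics/top9.png

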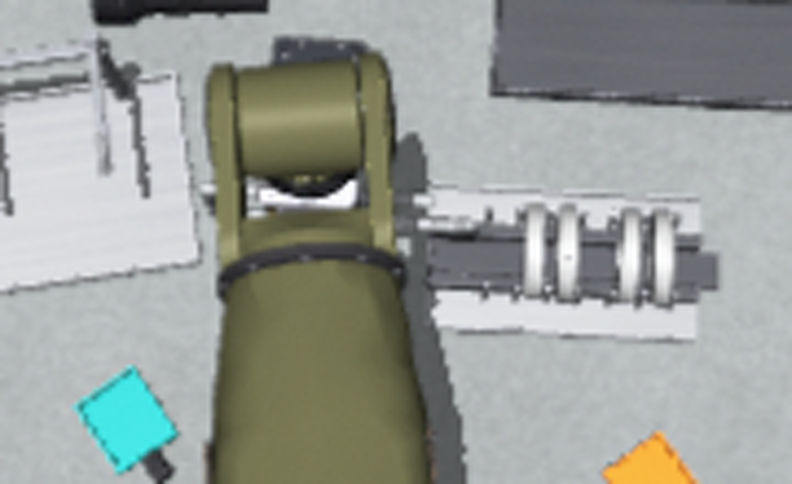

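View pics/side9.png

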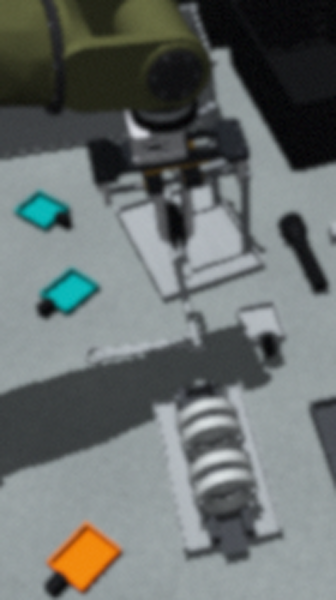

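>>> play_rows --deltas '[[[10, 0, 0, 0.0024, 0, 0, 5], [20, 0, 0, 0, 0, 0, 5], [20, 1, 0, 0, 0, 0, 5], [20, 0, 0, 0, 0, 0, 5], [17, 0, 0, 0, 0, 0, 5], [0, 0, 0, 0, 0, 0, 5], [0, 0, 0, 0, 0, 0, 5]]]'

```text
time_s: 9.65
ee_pos: [0.4848, 0.1002, 0.1628]
eef_rot: [1.709, 1.571, 0.128]
force: [0.2, -0.2, -1.8]
grip_width: 0.0196
```

```bash
python3 - <<'E'
from h import *
to([0.4828,-0.108,0.1625],-0.5)
o=ctrl.get_obs();p=o["ee_pos"]
c=viewer.camera("top");s=viewer.camera("side")
G=p+[0,0,.0156]
pts=[G,G+[0,-.085,0],G+[0,.085,-.1],G+[0,-.105,-.1],G+[0,-.115,-.092]]
ringc=[(.4826-.0087*0,-.105+y,.082) for y in(-.065,-.039,.013,.039)]
for n,cc,b in(("top",c,(190,200,350,270)),("side",s,(230,110,320,290))):
    im=cv2.resize(cc["img"][:,:,::-1],None,fx=5,fy=5,interpolation=cv2.INTER_CUBIC)
    for q in proj(cc,pts): cv2.circle(im,(int(q[0]*5+2),int(q[1]*5+2)),3,(0,0,255),-1)
    for q in proj(cc,ringc): cv2.circle(im,(int(q[0]*5+2),int(q[1]*5+2)),3,(0,255,0),-1)
    im=im[b[1]*5:b[3]*5,b[0]*5:b[2]*5]
    if n=="side": im=cv2.resize(im,None,fx=.66,fy=.66)
    cv2.imwrite(f"pics/{n}10.png",im)
E
```

```text
t 9.65 tcp [0.4848 0.1002 0.1628] F [ 0.2 -0.2 -1.8] grip 0.0196 q [ 0.13  0.22  1.73 -0.    1.2   0.14]
R [[0.0, 1.0, -0.01], [0.0, -0.01, -1.0], [-1.0, 0.0, -0.0]]
shift tool [  0.3   0.  208.2]
rotvec [-0.0011 -0.     -0.0002] shift after rot [ 3.000e-01 -2.000e-01  2.082e+02]
```

View pics/top10.png

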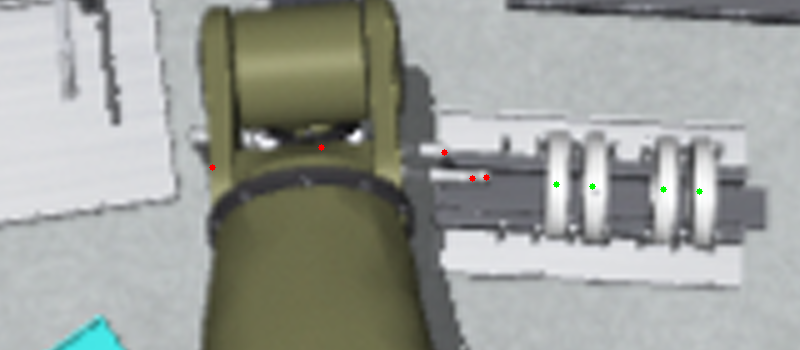

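View pics/side10.png

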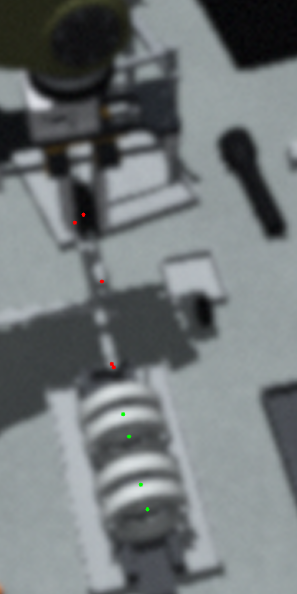

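>>> play_rows --deltas '[[[0, 0, 8, 0, 0, 0, 5], [0, 0, 12, 0, 0, 0, 5], [0, 0, 12, 0, 0, 0, 5], [0, 0, 12, 0, 0, 0, 5], [0, 0, 12, 0, 0, 0, 5], [0, 0, 12, 0, 0, 0, 5], [0, 0, 12, 0, 0, 0, 5], [0, 0, 12, 0, 0, 0, 5], [0, 0, 8, 0, 0, 0, 5], [0, 0, 0, 0, 0, 0, 5]]]'

```text
time_s: 10.75
ee_pos: [0.4838, -0.0009, 0.1624]
eef_rot: [-2.171, 1.571, 2.53]
force: [0.4, -0.1, -1.9]
grip_width: 0.0197
```

```bash
python3 - <<'E'
from h import *
to([0.4828,-0.108,0.1625],-0.5)
c=viewer.camera("top");save(c,"top11.png",(210,200,350,270),5.5)
s=viewer.camera("side");save(s,"side11.png",(230,110,320,290),3.3)
E
```

```text
t 10.75 tcp [ 0.4838 -0.0009  0.1624] F [ 0.4 -0.1 -1.9] grip 0.0197 q [-0.08  0.19  1.76  0.    1.19 -0.07]
R [[-0.0, 1.0, -0.011], [0.0, -0.011, -1.0], [-1.0, -0.0, -0.0]]
shift tool [-1.000e-01  2.000e-01  1.071e+02]
rotvec [-0.0026 -0.      0.    ] shift after rot [-1.000e-01 -1.000e-01  1.071e+02]
```

View pics/top11.png

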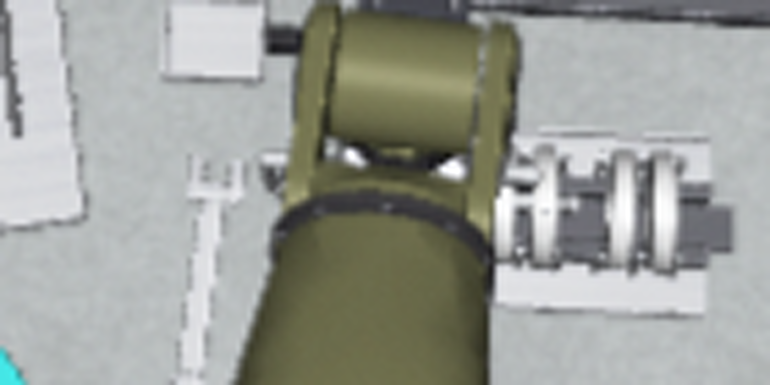

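View pics/side11.png

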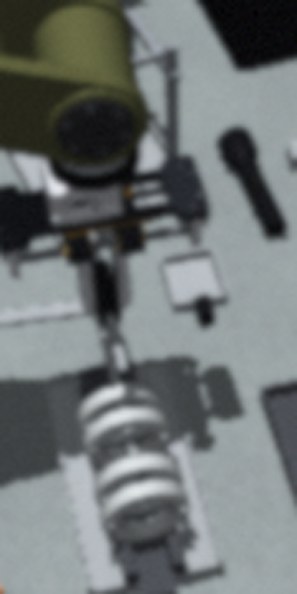

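>>> play_rows --deltas '[[[0, 0, 8, 0, 0, 0, 5], [0, 0, 13, 0, 0, 0, 5], [0, 0, 14, 0, 0, 0, 5], [0, 0, 14, 0, 0, 0, 5], [0, 0, 14, 0, 0, 0, 5], [0, 0, 14, 0, 0, 0, 5], [0, 0, 14, 0, 0, 0, 5], [0, 0, 14, 0, 0, 0, 5], [0, 0, 11, 0, 0, 0, 5], [0, 0, 0, 0, 0, 0, 5]]]' --grip_force 60

```text
time_s: 11.85
ee_pos: [0.4826, -0.1172, 0.1624]
eef_rot: [-0.514, 1.571, -2.096]
force: [0.0, 0.6, -3.2]
grip_width: 0.0196
```

```bash
python3 - <<'E'
from h import *
to([0.4828,-0.118,0.2625],-0.5)
c=viewer.camera("top");save(c,"top12.png",(210,200,350,270),5.5)
s=viewer.camera("side");save(s,"side12.png",(230,110,320,290),3.3)
E
```

```text
t 11.85 tcp [ 0.4826 -0.1172  0.1624] F [ 0.   0.6 -3.2] grip 0.0196 q [-0.31  0.22  1.72 -0.    1.2  -0.3 ]
R [[-0.0, 1.0, -0.012], [-0.0, -0.012, -1.0], [-1.0, -0.0, 0.0]]
shift tool [-100.1    0.2    0.8]
rotvec [-0.0029  0.0001  0.0001] shift after rot [-100.1    0.3    0.7]
```

View pics/top12.png

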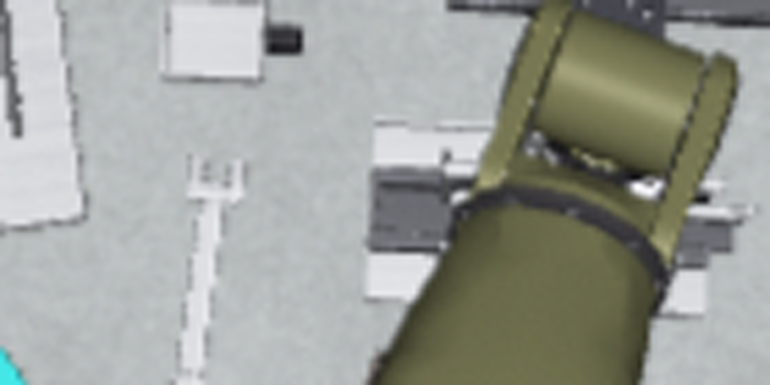

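View pics/side12.png

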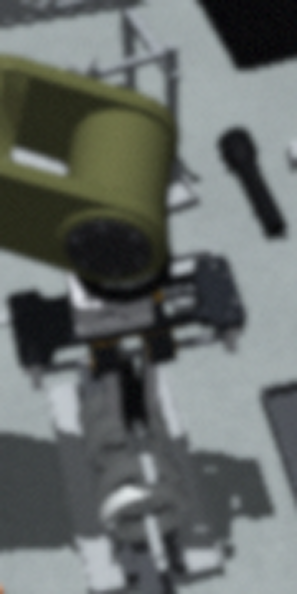

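>>> play_rows --deltas '[[[-5, 0, 0, 0, 0, 0, 5], [-8, 0, 0, 0, 0, 0, 5], [-6, 0, 0, 0, 0, 0, 5], [-4, 0, 0, 0, 0, 0, 5], [-5, 0, 0, 0, 0, 0, 5], [-8, 0, 0, 0, 0, 0, 5], [-10, 0, 0, 0, 0, 0, 5], [-10, 0, 0, 0, 0, 0, 5], [-10, 0, 0, 0, 0, 0, 5], [-10, 0, 0, 0, 0, 0, 5]]]' --grip_force 60

```text
time_s: 12.95
ee_pos: [0.4826, -0.116, 0.2394]
eef_rot: [1.197, 1.571, -0.384]
force: [-0.5, 0.8, -7.6]
grip_width: 0.0193
```

>>> play_rows --deltas '[[[-10, 0, 0, 0, 0, 0, 5], [-10, 0, 0, 0, 0, 0, 5], [-9, 0, 0, 0, 0, 0, 5], [0, 0, 0, 0, 0, 0, 5]]]'

```text
time_s: 13.35
ee_pos: [0.483, -0.1161, 0.2688]
eef_rot: [1.264, 1.569, -0.317]
force: [0.5, -0.8, -7.2]
grip_width: 0.0196
```

```bash
python3 - <<'E'
from h import *
to([0.38,0.150,0.2625],11.3)
print(ctrl.get_obs()["moment"])
c=viewer.camera("top");save(c,"top13.png",(210,200,350,270),5.5)
s=viewer.camera("side");save(s,"side13.png",(220,110,330,290),3.3)
E
```

```text
t 13.35 tcp [ 0.483  -0.1161  0.2688] F [ 0.5 -0.8 -7.2] grip 0.0196 q [-0.31  0.14  1.57 -0.    1.43 -0.3 ]
R [[0.002, 1.0, -0.01], [-0.001, -0.01, -1.0], [-1.0, 0.002, 0.001]]
shift tool [   5.9 -105.7 -265. ]
rotvec [-0.2074  0.0008 -0.0018] shift after rot [   6.3  -48.8 -281.1]
[-0.13030681 -0.09499141  0.0164402 ]
```

View pics/side13.png

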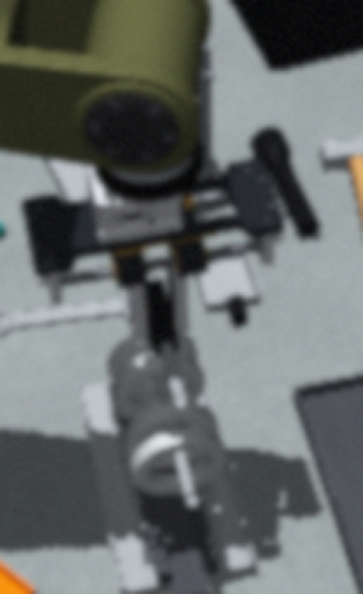

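>>> play_rows --deltas '[[[0, -2, -7, 0, 0, 0, 5], [0, -4, -14, 0, 0, 0, 5], [0, -6, -21, 0, 0, 0, 5], [0, -8, -28, 0, 0, 0, 5], [0, -8, -34, 0, 0, 0, 5], [0, -8, -38, 0, 0, 0, 5], [0, -8, -38, 0, 0, 0, 5], [0, -8, -38, 0, 0, 0, 5], [0, -8, -38, 0, 0, 0, 5], [0, -6, -38, 0, 0, 0, 5]]]'

```text
time_s: 14.45
ee_pos: [0.418, 0.1809, 0.2674]
eef_rot: [-2.495, 1.571, 2.208]
force: [0.7, -0.8, -7.4]
grip_width: 0.0195
```

>>> play_rows --deltas '[[[0, -5, -36, 0, 0, 0, 5], [0, -4, -30, 0, 0, 0, 5], [4, -2, -25, -0.02, 0, 0, 5], [8, 0, -19, -0.03, 0, 0, 5], [10, 0, -13, -0.05, 0, 0, 5], [10, 0, -8, -0.05, 0, 0, 5], [10, 0, -4, -0.05, 0, 0, 5], [4, 0, 0, -0.01, 0, 0, 5], [0, 0, 0, 0, 0, 0, 5], [0, 0, 0, 0, 0, 0, 5]]]'

```text
time_s: 15.45
ee_pos: [0.4076, 0.3136, 0.2218]
eef_rot: [1.831, 1.57, 0.459]
force: [-0.9, -0.0, -6.9]
grip_width: 0.0196
```

```bash
python3 - <<'E'
from h import *
to([0.410,0.313,0.2150],11.3)
print(ctrl.get_obs()["moment"])
c=viewer.camera("top");save(c,"top14.png",(140,180,260,270),5.5)
s=viewer.camera("side");save(s,"side14.png",(190,40,310,190),4)
E
```

```text
t 15.45 tcp [0.4076 0.3136 0.2218] F [-0.9 -0.  -6.9] grip 0.0196 q [ 0.58  0.21  1.6  -0.    1.34  0.39]
R [[0.0, 0.98, 0.198], [0.0, 0.198, -0.98], [-1.0, 0.0, -0.0]]
shift tool [6.8 2.3 1. ]
rotvec [ 0.0016 -0.0001 -0.0004] shift after rot [6.8 2.3 1. ]
[-0.06137007 -0.07677266 -0.02402761]
```

View pics/side14.png

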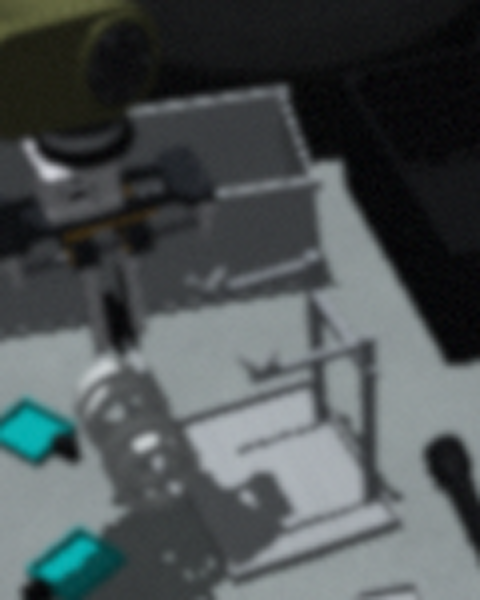

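View pics/top14.png

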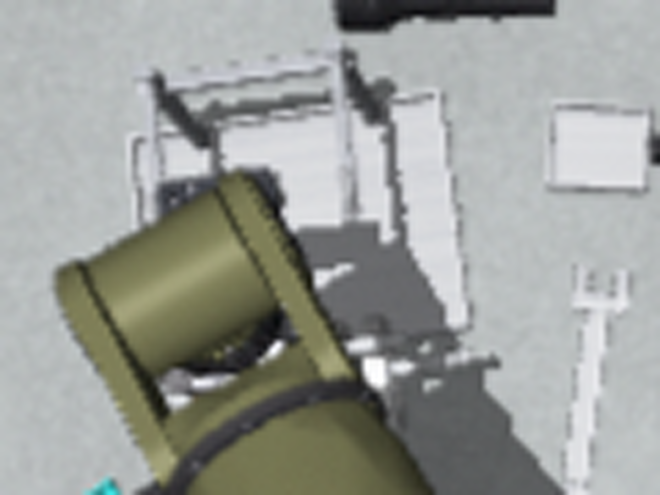

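>>> play_rows --deltas '[[[3, 5, 0, 0, 0, 0, 5], [4, 9, 1, 0, 0, 0, 5], [0, 13, 0, 0, 0, 0, 5], [0, 15, 0, 0, 0, 0, 5], [0, 15, 0, 0, 0, 0, 5], [0, 15, 0, 0, 0, 0, 5], [0, 13, 0, 0, 0, 0, 5], [0, 10, 0, 0, 0, 0, 5], [0, 5, 0, 0, 0, 0, 5], [0, 0, 0, 0, 0, 0, 5]]]'

```text
time_s: 16.55
ee_pos: [0.5062, 0.3325, 0.214]
eef_rot: [-1.184, 1.57, -2.556]
force: [-1.0, 0.1, -7.2]
grip_width: 0.02
```

```bash
python3 - <<'E'
from h import *
to([0.5075,0.3325,0.1894],11.3)
print(ctrl.get_obs()["moment"])
c=viewer.camera("top");save(c,"top15.png",(140,180,260,270),5.5)
s=viewer.camera("side");save(s,"side15.png",(200,60,300,180),5)
E
```

```text
t 16.55 tcp [0.5062 0.3325 0.214 ] F [-1.   0.1 -7.2] grip 0.02 q [ 0.52  0.42  1.34 -0.    1.38  0.32]
R [[-0.0, 0.98, 0.198], [-0.0, 0.198, -0.98], [-1.0, -0.0, 0.0]]
shift tool [24.6  1.3  0.3]
rotvec [0.0022 0.0002 0.0005] shift after rot [24.6  1.3  0.3]
[-0.01712567 -0.12223417 -0.01854039]
```

View pics/side15.png

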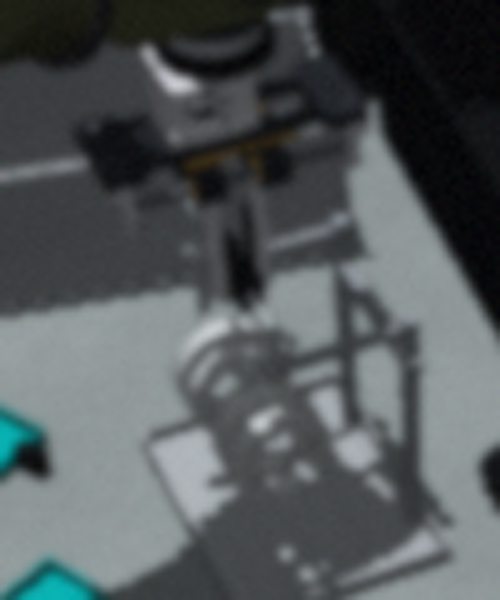

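View pics/top15.png

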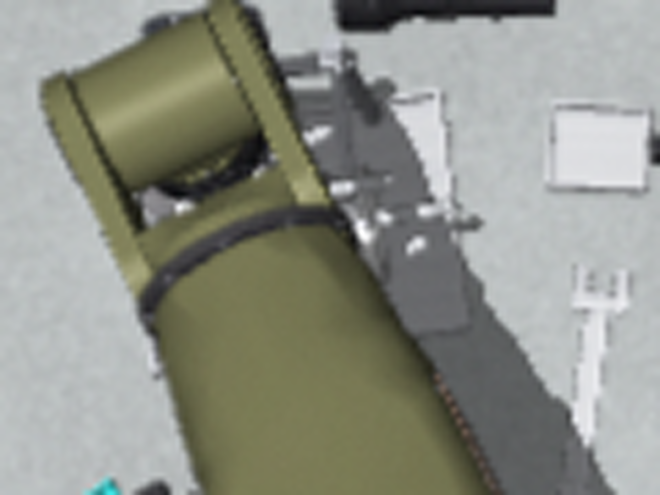

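>>> play_rows --deltas '[[[3, 1, 0, 0, 0, 0, 5], [5, 0, 0, 0, 0, 0, 5], [5, 0, 0, 0, 0, 0, 5], [4, 0, 0, 0, 0, 0, 5], [3, 0, 0, 0, 0, 0, 5], [2, 0, 0, 0, 0, 0, 5], [0, 0, 0, 0, 0, 0, 5]]]'

```text
time_s: 17.35
ee_pos: [0.5067, 0.3327, 0.1922]
eef_rot: [-1.224, 1.57, -2.595]
force: [-0.5, 0.6, -6.9]
grip_width: 0.0196
```

```bash
python3 - <<'E'
from h import *
to([0.5075,0.3325,0.1894],11.3)
E
```

```text
t 17.35 tcp [0.5067 0.3327 0.1922] F [-0.5  0.6 -6.9] grip 0.0196 q [ 0.52  0.44  1.37 -0.    1.34  0.32]
R [[-0.0, 0.98, 0.198], [-0.0, 0.198, -0.98], [-1.0, -0.0, 0.0]]
shift tool [2.8 0.8 0.4]
rotvec [0.0026 0.0001 0.0004] shift after rot [2.8 0.8 0.4]
```

>>> play_rows --deltas '[[[1.5, 0.5, 0, 0, 0, 0, 5], [1.5, 0, 0, 0, 0, 0, 5], [1, 0, 0, 0, 0, 0, 5], [0, 0, 0, 0, 0, 0, 5]]]'

```text
time_s: 17.75
ee_pos: [0.5074, 0.333, 0.1896]
eef_rot: [1.829, 1.569, 0.458]
force: [-4.1, -1.7, 4.1]
grip_width: 0.0193
```

```bash
python3 - <<'E'
from h import *
to([0.5075,0.3325,0.1894],11.3)
s=viewer.camera("side");save(s,"side16.png",(200,60,300,180),5)
E
```

```text
t 17.75 tcp [0.5074 0.333  0.1896] F [-4.1 -1.7  4.1] grip 0.0193 q [ 0.52  0.44  1.37 -0.    1.33  0.32]
R [[0.001, 0.98, 0.198], [0.001, 0.198, -0.98], [-1.0, 0.001, -0.0]]
shift tool [0.2 0.  0.5]
rotvec [ 0.0026 -0.0003 -0.0013] shift after rot [0.2 0.  0.5]
```

View pics/side16.png

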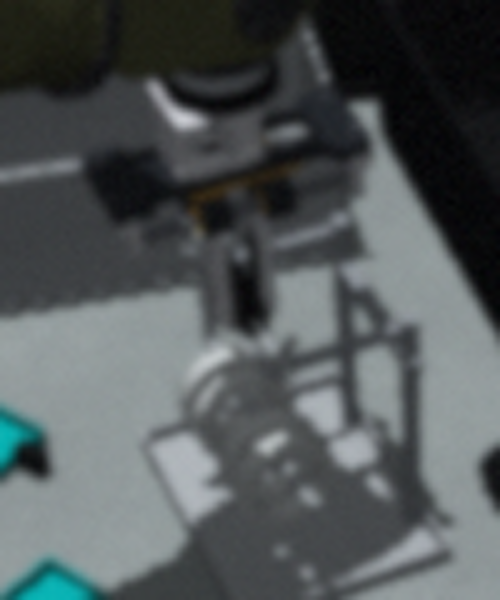

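>>> play_rows --deltas '[[[0, 0, 0, 0, 0, 0, 22], [0, 0, 0, 0, 0, 0, 26], [0, 0, 0, 0, 0, 0, 32], [0, 0, 0, 0, 0, 0, 45], [0, 0, 0, 0, 0, 0, 60], [0, 0, 0, 0, 0, 0, 70], [0, 0, 0, 0, 0, 0, 70]]]'

```text
time_s: 18.5
ee_pos: [0.5072, 0.3329, 0.1884]
eef_rot: [2.425, 1.571, 1.054]
force: [0.5, 0.5, 0.3]
grip_width: 0.0605
```

```bash
python3 - <<'E'
from h import *
to([0.5075,0.3325,0.30],11.3)
s=viewer.camera("side");save(s,"side17.png",(200,60,300,180),5)
E
```

```text
t 18.5 tcp [0.5072 0.3329 0.1884] F [0.5 0.5 0.3] grip 0.0605 q [0.52 0.44 1.37 0.   1.33 0.32]
R [[0.0, 0.98, 0.198], [0.0, 0.198, -0.98], [-1.0, 0.0, -0.0]]
shift tool [-111.6    0.2    0.5]
rotvec [ 0.0026 -0.     -0.    ] shift after rot [-111.6    0.2    0.5]
```

View pics/side17.png

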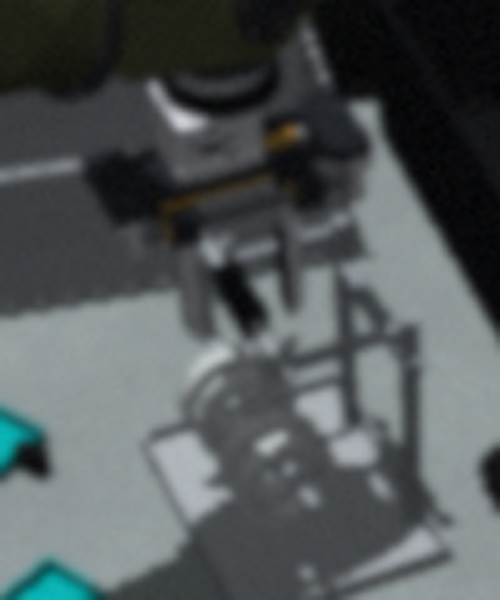

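>>> play_rows --deltas '[[[-5, 0, 0, 0, 0, 0, 80], [-10, 0, 0, 0, 0, 0, 80], [-20, 0, 0, 0, 0, 0, 80], [-30, 0, 0, 0, 0, 0, 80], [-40, 0, 0, 0, 0, 0, 80], [-40, 0, 0, 0, 0, 0, 80], [-15, 0, 0, 0, 0, 0, 80], [0, 0, 0, 0, 0, 0, 80]]]'

```text
time_s: 19.35
ee_pos: [0.5075, 0.3331, 0.3518]
eef_rot: [1.894, 1.566, 0.523]
force: [-0.4, 0.4, 0.2]
grip_width: 0.0801
```

```bash
python3 - <<'E'
from h import *
c=viewer.camera("top");save(c,"top18.png",(160,170,360,300),4)
s=viewer.camera("side");save(s,"side18.png",(200,60,330,240),3.3)
g=cv2.cvtColor(c["img"],cv2.COLOR_RGB2GRAY).astype(int)
# pan bright box + tab dark
def comp(m,box,minA=10):
    x0,y0,x1,y1=box;mm=np.zeros(g.shape,np.uint8);mm[y0:y1,x0:x1]=m[y0:y1,x0:x1]
    n,l,st,ce=cv2.connectedComponentsWithStats(mm)
    return [(st[i],ce[i],np.argwhere(l==i)[:,::-1]) for i in range(1,n) if st[i,4]>=minA]
for st,ce,_ in comp(g<80,(252,195,272,216),8): print("tab",st,ce,onz(c,*ce,.022).round(4))
for st,ce,pp in comp(g>205,(232,192,262,222),100):
    r=cv2.minAreaRect(pp.astype(np.float32)); print("pan",st,ce,r,onz(c,*r[0],.010).round(4))
    print([onz(c,*p,.015).round(4).tolist() for p in cv2.boxPoints(r)])
to([0,0,0])
E
```

```text
tab [259 205   6   5  27] [261.25925926 207.07407407] [0.5997 0.0871 0.022 ]
pan [241 201  17  13 205] [248.77073171 206.75121951] ((249.0, 207.0), (12.0, 16.0), 90.0) [0.6006 0.1345 0.01  ]
[[0.6216, 0.166, 0.015], [0.6244, 0.105, 0.015], [0.5775, 0.1024, 0.015], [0.5747, 0.1631, 0.015]]
t 19.45 tcp [0.5071 0.3328 0.3479] F [ 0.5  0.4 -0.3] grip 0.0798 q [ 0.52  0.38  1.1  -0.    1.67  0.32]
R [[-0.001, 0.98, 0.198], [-0.0, 0.198, -0.98], [-1.0, -0.001, 0.0]]
shift tool [ 348.2 -562.9  225.5]
```

View pics/top18.png

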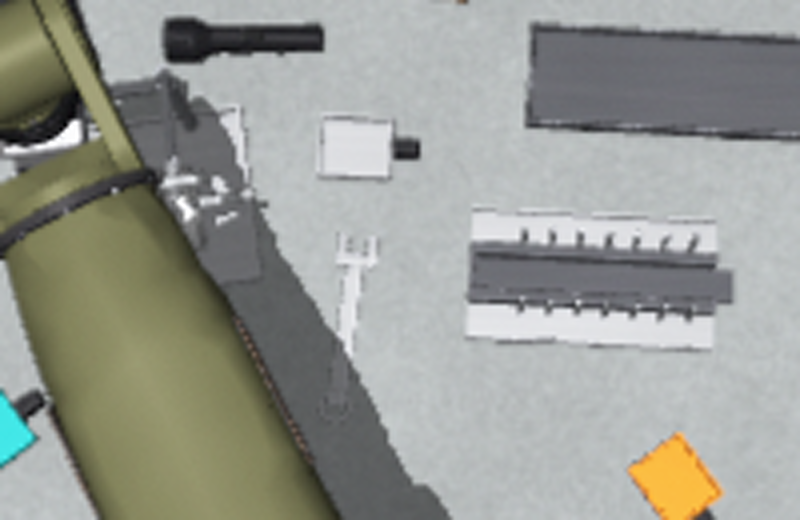

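View pics/side18.png

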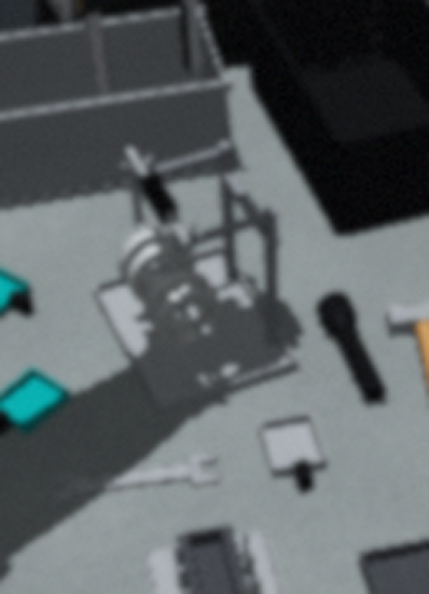

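>>> play_rows --deltas '[[[0, 0, 0, 0.068, 0, 0, 60], [0, 0, 0, 0.069, 0, 0, 60], [0, 0, 0, 0.069, 0, 0, 60], [0, 15, 40, 0, 0, 0, 60], [0, 16, 42, 0, 0, 0, 60], [20, 16, 42, 0, 0, 0, 60], [20, 16, 42, 0, 0, 0, 60], [20, 16, 42, 0, 0, 0, 60], [20, 16, 40, 0, 0, 0, 60], [0, 0, 0, 0, 0, 0, 60]]]'

```text
time_s: 20.45
ee_pos: [0.6005, 0.0798, 0.2635]
eef_rot: [-1.394, 1.563, -2.976]
force: [0.4, -0.0, 0.5]
grip_width: 0.0603
```

```bash
python3 - <<'E'
from h import *
to([0.600,0.084,0.05],-0.5)
E
```

```text
t 20.45 tcp [0.6005 0.0798 0.2635] F [ 0.4 -0.   0.5] grip 0.0603 q [ 0.07  0.4   1.26 -0.    1.49  0.08]
R [[-0.007, 1.0, -0.011], [-0.001, -0.011, -1.0], [-1.0, -0.007, 0.001]]
shift tool [213.5   1.   -4.5]
rotvec [-0.0021  0.0013  0.0072] shift after rot [213.5  -0.5  -4.2]
```

>>> play_rows --deltas '[[[20, 0, -2, 0, 0, 0, 60], [40, 0, -2, 0, 0, 0.007, 60], [40, 0, 0, 0, 0, 0, 60], [40, 0, 0, 0, 0, 0, 60], [40, 0, 0, 0, 0, 0, 60], [20, 0, 0, 0, 0, 0, 60], [10, 0, 0, 0, 0, 0, 60], [0, 0, 0, 0, 0, 0, 60]]]'

```text
time_s: 21.25
ee_pos: [0.6009, 0.0886, 0.0571]
eef_rot: [1.524, 1.566, -0.053]
force: [-0.1, 0.5, 0.2]
grip_width: 0.0601
```

```bash
python3 - <<'E'
from h import *
to([0.600,0.084,0.004],-0.5)
s=viewer.camera("side");save(s,"side19.png",(240,110,340,210),6)
c=viewer.camera("top");save(c,"top19.png",(200,170,330,250),6)
E
```

```text
t 21.25 tcp [0.6009 0.0886 0.0571] F [-0.1  0.5  0.2] grip 0.0601 q [ 0.09  0.58  1.49 -0.    1.07  0.09]
R [[0.004, 1.0, -0.006], [-0.0, -0.006, -1.0], [-1.0, 0.004, 0.0]]
shift tool [53.1 -1.1  4.6]
rotvec [ 0.0029  0.0002 -0.0044] shift after rot [53.1 -0.9  4.6]
```

View pics/side19.png

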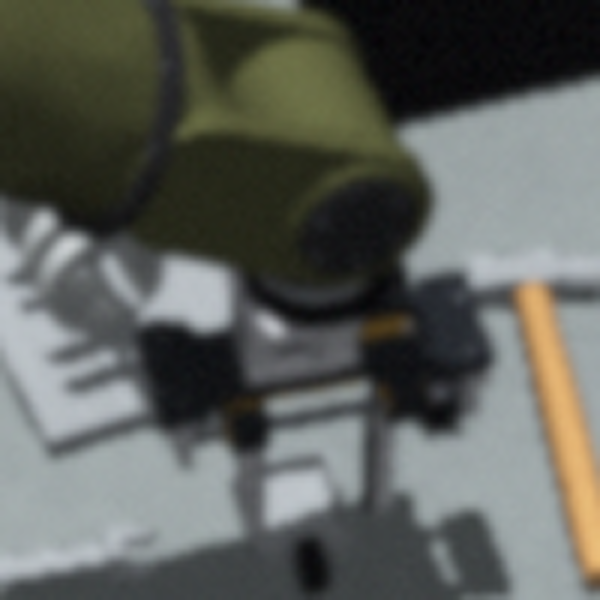

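View pics/top19.png

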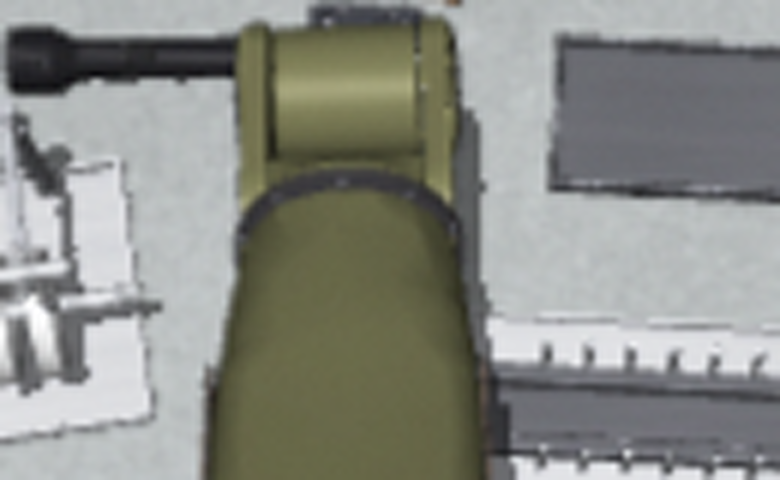

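```bash
python3 - <<'E'
from h import *
s=viewer.camera("side");c=viewer.camera("top")
print(proj(s,[(.600,.087,.018)]),tri(c,(261.26,207.07),s,(292,203.8)))
to([0.600,0.084,0.004],-0.5)
E
```

```text
[[291.43404356 203.11236845]] (array([0.60203357, 0.08755068, 0.01280884]), np.float64(0.00035413164753378))
t 21.45 tcp [0.6024 0.0885 0.0599] F [ 0.  -0.6 -0.1] grip 0.0603 q [ 0.09  0.57  1.49 -0.    1.07  0.09]
R [[0.009, 1.0, -0.006], [0.0, -0.006, -1.0], [-1.0, 0.009, -0.0]]
shift tool [55.9 -2.9  4.5]
rotvec [ 0.0026 -0.0003 -0.0091] shift after rot [55.9 -2.3  4.5]
```

>>> play_rows --deltas '[[[12, -1, 2, 0.002, 0, -0.004, 60], [15, 0, 2, 0, 0, 0, 60], [12, 0, 0, 0, 0, 0, 60], [6, 0, 0, 0, 0, 0, 60], [0, 0, 0, 0, 0, 0, 60], [0, 0, 0, 0, 0, 0, 60]]]'

```text
time_s: 22.05
ee_pos: [0.6011, 0.0843, 0.0135]
eef_rot: [1.581, 1.568, 0.002]
force: [-0.5, 0.1, -0.7]
grip_width: 0.0602
```

```bash
python3 - <<'E'
from h import *
to([0.601,0.0845,0.005],-0.5)
s=viewer.camera("side");save(s,"side20.png",(250,130,330,210),7)
to([0.601,0.0845,0.005],-0.5)
E
```

```text
t 22.05 tcp [0.6011 0.0843 0.0135] F [-0.5  0.1 -0.7] grip 0.0602 q [ 0.08  0.64  1.51 -0.    0.99  0.09]
R [[0.003, 1.0, -0.008], [0.0, -0.008, -1.0], [-1.0, 0.003, -0.0]]
shift tool [ 8.5 -0.1 -0.2]
rotvec [ 0.0005 -0.     -0.0031] shift after rot [ 8.5 -0.1 -0.2]
t 22.1 tcp [0.6012 0.0844 0.0138] F [ 0.6  0.8 -0. ] grip 0.0603 q [ 0.08  0.64  1.51 -0.    0.99  0.09]
R [[0.004, 1.0, -0.008], [0.0, -0.008, -1.0], [-1.0, 0.004, -0.0]]
shift tool [ 8.8 -0.2 -0.1]
rotvec [ 0.0006 -0.0001 -0.0036] shift after rot [ 8.8 -0.2 -0.1]
```

View pics/side20.png

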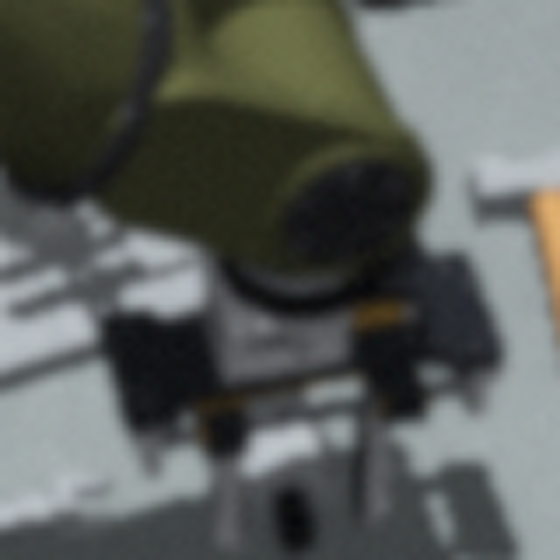

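>>> play_rows --deltas '[[[5, 0, 0, 0, 0, 0, 60], [3, 0, 0, 0, 0, 0, 60], [0, 0, 0, 0, 0, 0, 40], [0, 0, 0, 0, 0, 0, 20], [0, 0, 0, 0, 0, 0, 10], [0, 0, 0, 0, 0, 0, 5], [0, 0, 0, 0, 0, 0, 5], [0, 0, 0, 0, 0, 0, 5], [0, 0, 0, 0, 0, 0, 5]]]' --grip_force 50

```text
time_s: 23.0
ee_pos: [0.601, 0.0843, 0.0055]
eef_rot: [1.578, 1.568, -0.001]
force: [-1.0, -0.3, 1.3]
grip_width: 0.0158
```

```bash
python3 - <<'E'
from h import *
to([0.601,0.0845,0.155],-0.5)
E
```

```text
t 23.0 tcp [0.601  0.0843 0.0055] F [-1.  -0.3  1.3] grip 0.0158 q [ 0.08  0.65  1.51 -0.    0.98  0.09]
R [[0.003, 1.0, -0.008], [-0.0, -0.008, -1.0], [-1.0, 0.003, -0.0]]
shift tool [-149.5    0.5   -0.2]
rotvec [ 0.0006 -0.     -0.003 ] shift after rot [-149.5    0.    -0.2]
```

>>> play_rows --deltas '[[[-10, 0, 0, 0, 0, 0, 5], [-25, 0, 0, 0, 0, 0, 5], [-40, 0, 0, 0, 0, 0, 5], [-40, 0, 10, 0, 0, 0, 5], [-25, 0, 25, 0, 0, 0, 5], [-10, -8, 40, 0, 0, 0, 5], [0, -12, 45, 0, 0, 0, 5], [0, -14, 45, 0, 0, 0, 5], [0, -14, 45, 0, 0, 0, 5], [0, -14, 45, 0, 0, 0, 5]]]'

```text
time_s: 24.0
ee_pos: [0.5355, -0.1718, 0.1561]
eef_rot: [1.497, 1.567, -0.082]
force: [-0.8, -0.6, -1.5]
grip_width: 0.0156
```

>>> play_rows --deltas '[[[0, -14, 45, 0, 0, 0, 5], [0, -14, 45, 0, 0, 0, 5], [0, -12, 35, 0, 0, 0, 5], [0, -10, 25, 0, 0, 0, 5], [0, -4, 10, 0, 0, 0, 5], [0, 0, 0, 0, 0, 0, 5], [0, 0, 0, 0, 0, 0, 5]]]'

```text
time_s: 24.7
ee_pos: [0.4815, -0.3288, 0.1553]
eef_rot: [1.631, 1.568, 0.053]
force: [0.8, -0.1, -1.3]
grip_width: 0.0159
```

```bash
python3 - <<'E'
from h import *
to([0.481,-0.330,0.0065],-0.5)
c=viewer.camera("top");save(c,"top21.png",(250,180,430,300),4.4)
s=viewer.camera("side");save(s,"side21.png",(180,150,380,400),2.4)
E
```

```text
t 24.7 tcp [ 0.4815 -0.3288  0.1553] F [ 0.8 -0.1 -1.3] grip 0.0159 q [-0.66  0.41  1.49  0.    1.24 -0.66]
R [[0.003, 1.0, -0.008], [0.0, -0.008, -1.0], [-1.0, 0.003, -0.0]]
shift tool [148.8  -0.9   1.2]
rotvec [ 0.001  -0.0002 -0.0031] shift after rot [148.8  -0.5   1.2]
```

View pics/top21.png

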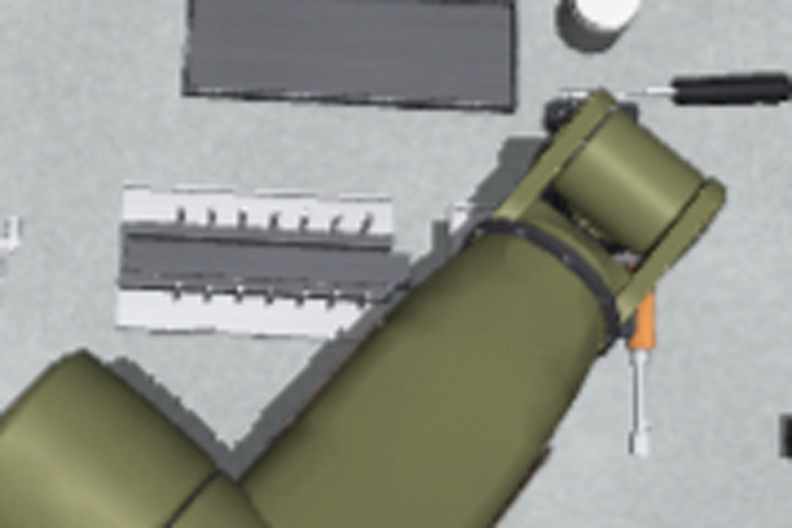

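View pics/side21.png

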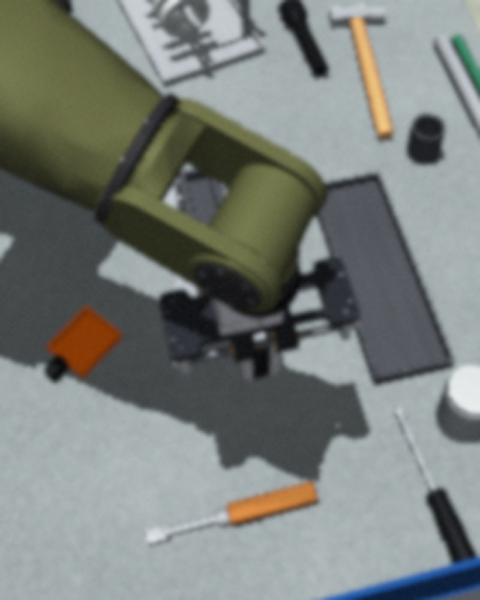

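>>> play_rows --deltas '[[[15, -1, 1, 0, 0, 0, 5], [30, 0, 0, 0, 0, 0, 5], [30, 0, 0, 0, 0, 0, 5], [30, 0, 0, 0, 0, 0, 5], [20, 0, 0, 0, 0, -0.003, 5], [12, 0, 0, 0, 0, 0, 5], [6, 0, 0, 0, 0, 0, 5], [4, 0, 0, 0, 0, 0, 5], [0, 0, 0, 0, 0, 0, 5]]]'

```text
time_s: 25.7
ee_pos: [0.4807, -0.3307, 0.0085]
eef_rot: [0.965, 1.57, -0.614]
force: [0.5, 0.2, -1.1]
grip_width: 0.0156
```

```bash
python3 - <<'E'
from h import *
to([0.481,-0.295,0.0062],-0.5)
s=viewer.camera("side");save(s,"side22.png",(220,220,340,340),5)
c=viewer.camera("top");save(c,"top22.png",(250,180,430,300),4.4)
E
```

```text
t 25.7 tcp [ 0.4807 -0.3307  0.0085] F [ 0.5  0.2 -1.1] grip 0.0156 q [-0.67  0.6   1.58  0.    0.96 -0.66]
R [[0.001, 1.0, -0.008], [-0.0, -0.008, -1.0], [-1.0, 0.001, 0.0]]
shift tool [  2.3  -0.  -35.7]
rotvec [ 0.0007  0.0004 -0.0005] shift after rot [  2.3  -0.1 -35.7]
```

View pics/side22.png

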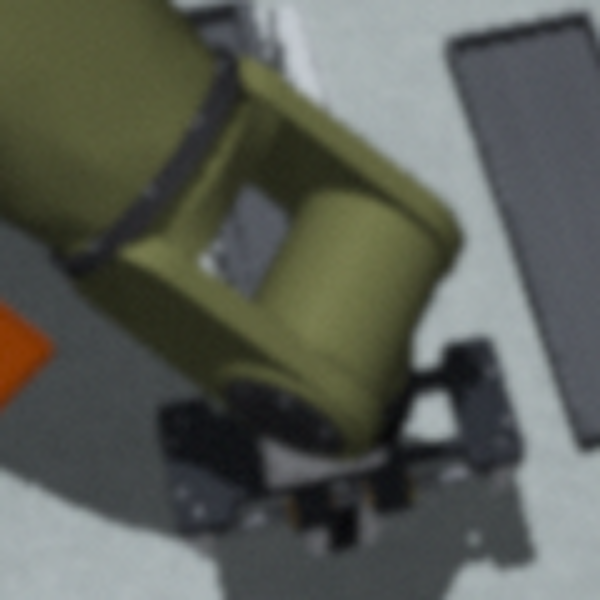

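View pics/top22.png

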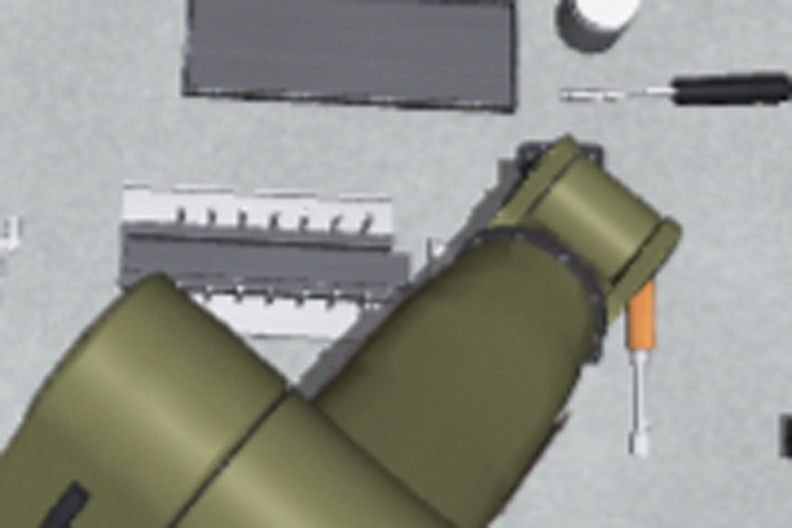

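>>> play_rows --deltas '[[[1.5, 0, 0, 0, 0, 0, 5], [0, 0, -4, 0, 0, 0, 5], [0, 0, -6, 0, 0, 0, 5], [0, 0, -6, 0, 0, 0, 5], [0, 0, -6, 0, 0, 0, 5], [0, 0, -6, 0, 0, 0, 5], [0, 0, -5, 0, 0, 0, 5], [0, 0, -1.5, 0, 0, 0, 5], [0, 0, 0, 0, 0, 0, 5]]]'

```text
time_s: 26.7
ee_pos: [0.4808, -0.2961, 0.0066]
eef_rot: [0.315, 1.571, -1.264]
force: [0.4, -0.2, -1.2]
grip_width: 0.0151
```

```bash
python3 - <<'E'
from h import *
to([0.481,-0.296,0.0062],-0.5)
s=viewer.camera("side");save(s,"side23.png",(220,220,340,340),5)
c=viewer.camera("top");save(c,"top23.png",(300,210,380,270),9)
E
```

```text
t 26.7 tcp [ 0.4808 -0.2961  0.0066] F [ 0.4 -0.2 -1.2] grip 0.0151 q [-0.62  0.57  1.64 -0.    0.93 -0.61]
R [[0.0, 1.0, -0.008], [-0.0, -0.008, -1.0], [-1.0, 0.0, 0.0]]
shift tool [ 0.4  0.2 -0.1]
rotvec [ 0.0008  0.0001 -0.    ] shift after rot [ 0.4  0.2 -0.1]
```

View pics/top23.png

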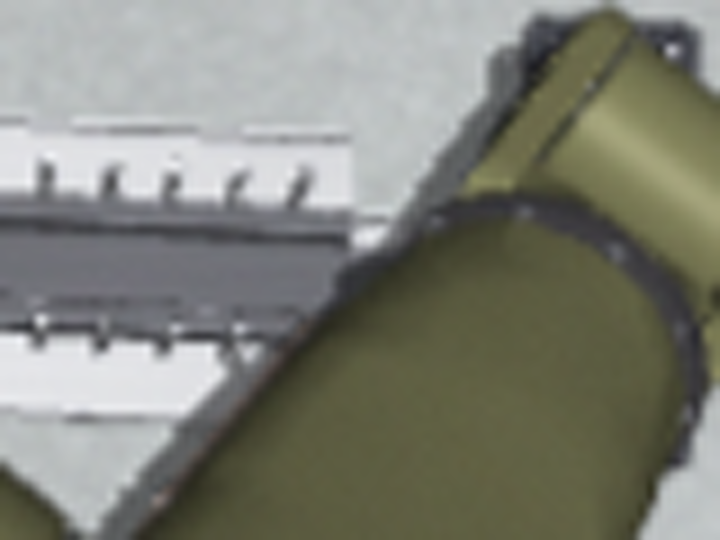

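>>> play_rows --deltas '[[[1, 0, 0, 0, 0, 0, 5], [0.5, 0, 0, 0, 0, 0, 5], [0, 0, 0, 0, 0, 0, 18], [0, 0, 0, 0, 0, 0, 24], [0, 0, 0, 0, 0, 0, 40], [0, 0, 0, 0, 0, 0, 50], [-15, 0, 0, 0, 0, 0, 50], [-30, 0, 0, 0, 0, 0, 60], [-40, 0, 0, 0, 0, 0, 60], [-40, 0, 0, 0, 0, 0, 60]]]'

```text
time_s: 27.8
ee_pos: [0.4806, -0.2961, 0.1326]
eef_rot: [1.191, 1.571, -0.388]
force: [0.3, 0.9, 0.6]
grip_width: 0.0601
```

>>> play_rows --deltas '[[[-40, 0, 0, 0, 0, 0, 60], [-40, 0, 20, 0, 0, 0, 60], [-40, 0, 40, 0, 0, 0, 60], [0, 0, 45, 0, 0, 0, 60], [0, -10, 45, 0, 0, 0, 60], [0, -20, 40, 0, 0, 0, 60], [0, -20, 20, 0, 0, 0, 60], [0, 0, 0, 0, 0, 0, 60]]]'

```text
time_s: 28.6
ee_pos: [0.4264, -0.5035, 0.2461]
eef_rot: [-0.627, 1.57, -2.21]
force: [-0.1, 0.1, 1.3]
grip_width: 0.0601
```

```bash
python3 - <<'E'
from h import *
to([0.481,-0.296,0.2],-0.5)
s=viewer.camera("side");save(s,"side24.png",(220,150,420,400),2.4)
c=viewer.camera("top");save(c,"top24.png",(260,190,440,300),4.4);save(c,"top24b.png",(320,215,370,255),12)
E
```

```text
t 28.6 tcp [ 0.4264 -0.5035  0.2461] F [-0.1  0.1  1.3] grip 0.0601 q [-0.92  0.53  1.11 -0.    1.5  -0.91]
R [[-0.0, 1.0, -0.012], [-0.0, -0.012, -1.0], [-1.0, -0.0, 0.0]]
shift tool [  46.    52.1 -208.2]
rotvec [-0.0033  0.0004  0.0003] shift after rot [  46.1   52.7 -208. ]
```

View pics/top24.png

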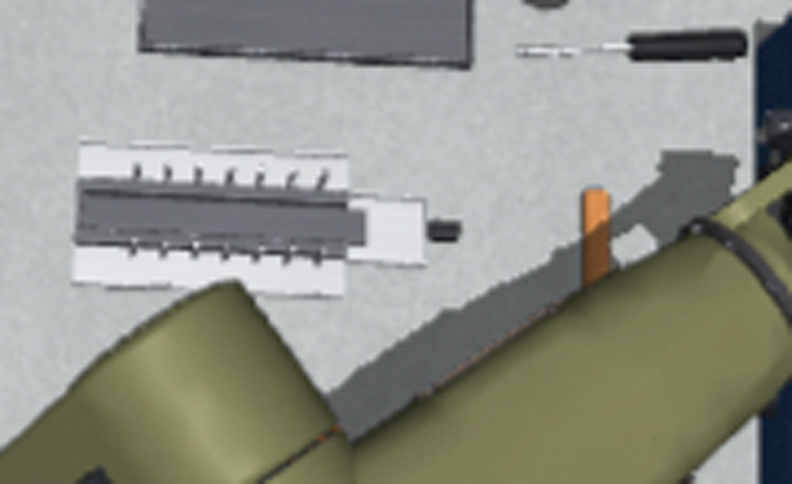

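View pics/side24.png

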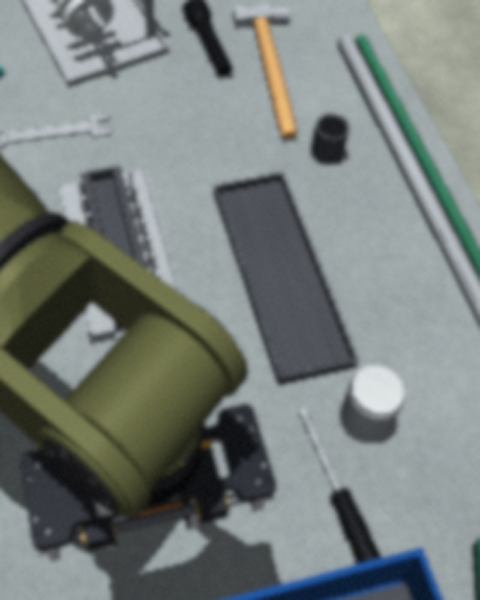

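View pics/top24b.png

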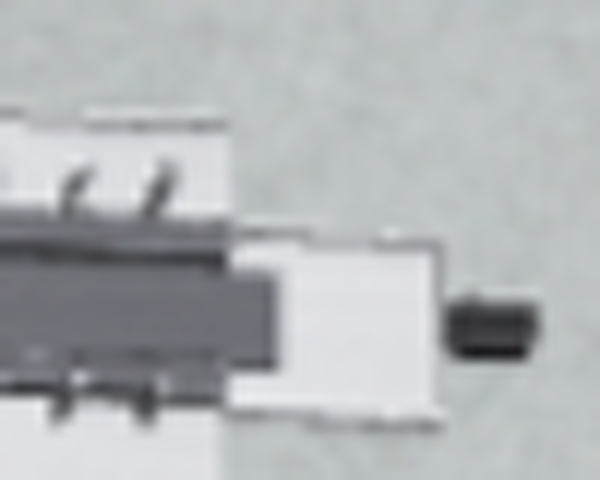

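>>> play_rows --deltas '[[[0, -20, 5, 0, 0, 0, 60], [0, -40, 10, 0, 0, 0, 60], [0, -45, 10, 0, 0, 0, 60], [0, -45, 0, 0, 0, 0, 60], [0, -45, 0, 0, 0, 0, 60], [0, -45, 0, 0, 0, 0, 60], [0, -25, 0, 0, 0, 0, 60], [0, 0, 0, 0, 0, 0, 60]]]'

```text
time_s: 29.5
ee_pos: [0.1625, -0.5235, 0.2466]
eef_rot: [0.134, 1.57, -1.446]
force: [0.1, 0.7, -0.4]
grip_width: 0.0601
```

```bash
python3 - <<'E'
from h import *
to([0.481,-0.296,0.2])
s=viewer.camera("side");save(s,"side25.png",(200,200,400,400),3)
c=viewer.camera("top");save(c,"top25.png",(280,160,440,300),5)
hsv=cv2.cvtColor(c["img"],cv2.COLOR_RGB2HSV)
m=((hsv[...,0]>5)&(hsv[...,0]<22)&(hsv[...,1]>120)).astype(np.uint8)
n,l,st,ce=cv2.connectedComponentsWithStats(m)
for i in range(1,n):
    if st[i,4]>40:
        r=cv2.minAreaRect(np.argwhere(l==i)[:,::-1].astype(np.float32)); print(st[i],ce[i],r,onz(c,*ce[i],.018).round(4))
hs=cv2.cvtColor(s["img"],cv2.COLOR_RGB2HSV)
m=((hs[...,0]>5)&(hs[...,0]<22)&(hs[...,1]>120)).astype(np.uint8)
n,l,st,ce=cv2.connectedComponentsWithStats(m)
for i in range(1,n):
    if st[i,4]>40: print("side",st[i],ce[i],onz(s,*ce[i],.016).round(4))
E
```

```text
t 29.5 tcp [ 0.1625 -0.5235  0.2466] F [ 0.1  0.7 -0.4] grip 0.0601 q [-1.34  0.27  1.47 -0.    1.41 -1.33]
R [[0.0, 1.0, -0.01], [-0.001, -0.01, -1.0], [-1.0, 0.0, 0.001]]
shift tool [  46.3  316.2 -230.7]
[ 78 218  16  82 434] [ 85.44239631 259.4078341 ] ((85.36721801757812, 258.4417419433594), (8.516583442687988, 81.94264221191406), 5.26239538192749) [0.3708 0.7308 0.018 ]
[393 233   6  26 132] [395.09090909 246.02272727] ((395.5, 245.5), (25.0, 5.0), 90.0) [ 0.4742 -0.4218  0.018 ]
[  0 263  21  83 511] [  6.66536204 299.91389432] ((10.0, 304.0), (20.0, 82.0), 0.0) [0.209  1.0008 0.018 ]
[321 278  20  23 205] [330.93658537 288.9902439 ] ((330.0067443847656, 289.2094421386719), (19.413354873657227, 12.554744720458984), 54.462318420410156) [ 0.3032 -0.1859  0.018 ]
[ 21 311  20  18  75] [ 31.61333333 319.73333333] ((32.446353912353516, 318.78289794921875), (21.44181251525879, 13.759078025817871), 24.775142669677734) [0.1422 0.8992 0.018 ]
[ 17 325  15  17  71] [ 23.42253521 333.14084507] ((24.0, 333.0), (16.0, 14.0), 90.0) [0.0935 0.922  0.018 ]
side [  87    0  105   79 5997] [141.52492913  35.27513757] [0.107  1.4093 0.016 ]
side [326 158  16  49 213] [334.14084507 182.70422535] [0.7737 0.1426 0.016 ]
side [200 278  30  29 510] [214.45098039 291.54509804] [ 0.2968 -0.1805  0.016 ]
side [275 352  37  16 301] [292.7076412  359.39534884] [ 0.4724 -0.4234  0.016 ]
side [141 381  20   6  67] [151.86567164 383.64179104] [ 0.1086 -0.3969  0.016 ]
```

View pics/top25.png

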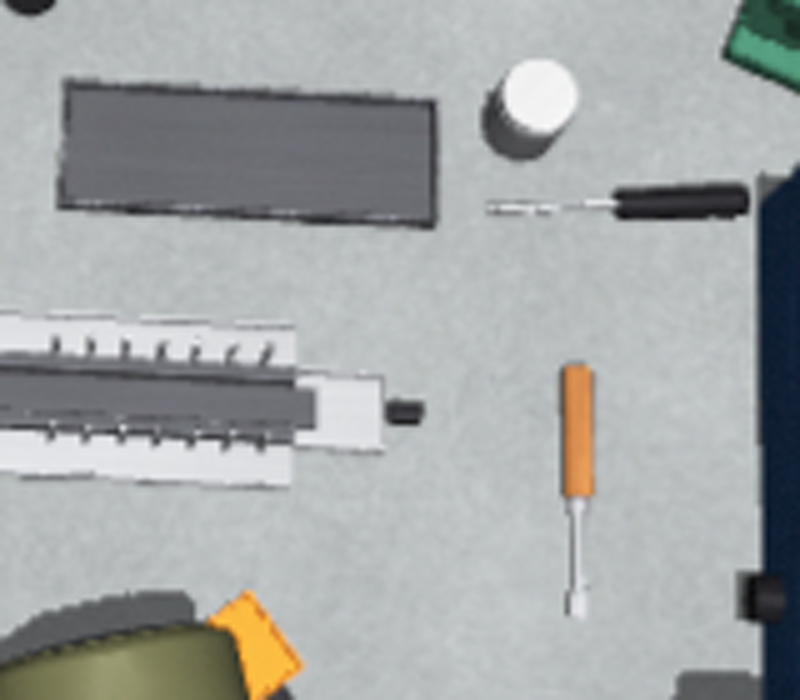

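View pics/side25.png

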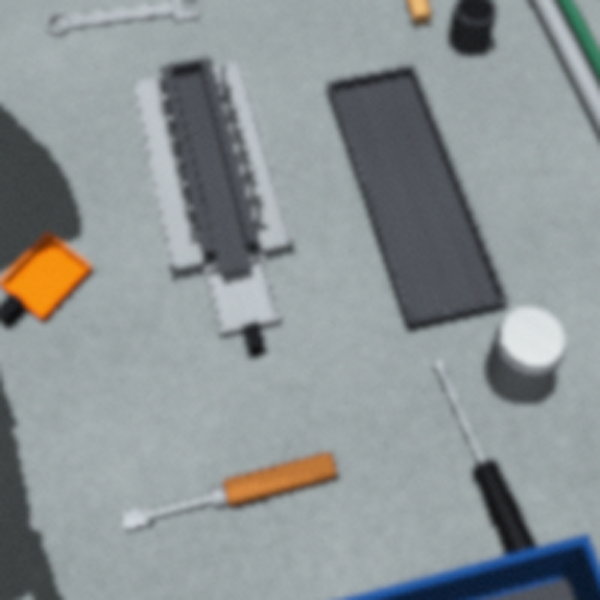

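```bash
python3 - <<'E'
from h import *
c=viewer.camera("top");s=viewer.camera("side")
W=lambda u,v,z:onz(c,280+u/5-.4,160+v/5-.4,z).round(4)
S=lambda u,v,z:onz(s,200+u/3-.33,200+v/3-.33,z).round(4)
print("handle end",W(577,365,.02),"handle/shank",W(577.5,496,.02),"tip",W(577,617,.011))
print("side: handle end",S(331,465,.015),"shank",S(228,491,.015),"tip",S(126,520,.011))
print("tray",[W(*p,.02) for p in [(64,80),(437,100),(435,226),(57,208)]])
print("tray side",[S(*p,.02) for p in [(412,68),(505,300),(410,328),(328,85)]])
print("rack end wings",W(296,326,.034),W(291,487,.034),"lip",W(316,390,.025),W(316,428,.025), "rails inner",W(100,370,.045),W(290,380,.045),W(100,432,.045),W(290,443,.045))
print("pan",W(383,377,.015),W(383,452,.015),"tab",W(405,411,.022))
print("side lip",S(218,278,.025),S(251,273,.025),"closed end rails", S(163,68,.045),S(210,60,.045))
E
```

```text
handle end [ 0.5249 -0.421   0.02  ] handle/shank [ 0.4257 -0.4215  0.02  ] tip [ 0.3367 -0.4232  0.011 ]
side: handle end [ 0.5201 -0.4221  0.015 ] shank [ 0.4267 -0.4223  0.015 ] tip [ 0.3357 -0.4239  0.011 ]
tray [array([ 0.7299, -0.0259,  0.02  ]), array([ 0.7271, -0.3131,  0.02  ]), array([ 0.6275, -0.3128,  0.02  ]), array([ 0.6283, -0.0248,  0.02  ])]
tray side [array([ 0.7259, -0.031 ,  0.02  ]), array([ 0.7244, -0.314 ,  0.02  ]), array([ 0.6271, -0.3192,  0.02  ]), array([ 0.6295, -0.0305,  0.02  ])]
rack end wings [ 0.5423 -0.2076  0.034 ] [ 0.4207 -0.2068  0.034 ] lip [ 0.4959 -0.2246  0.025 ] [ 0.4672 -0.2252  0.025 ] rails inner [ 0.5001 -0.0618  0.045 ] [ 0.499 -0.203  0.045] [ 0.4536 -0.0636  0.045 ] [ 0.4518 -0.2042  0.045 ]
pan [ 0.5099 -0.2759  0.015 ] [ 0.4529 -0.2769  0.015 ] tab [ 0.4836 -0.2919  0.022 ]
side lip [ 0.4616 -0.2282  0.025 ] [ 0.494  -0.2307  0.025 ] closed end rails [0.4563 0.0179 0.045 ] [0.5081 0.016  0.045 ]
```

>>> play_rows --deltas '[[[0, 25, -8, 0, 0, 0, 60], [0, 45, -15, 0, 0, 0, 60], [0, 45, -15, 0, 0, 0, 60], [0, 45, -15, 0, 0, 0, 60], [0, 45, -15, 0, 0, 0, 60], [0, 45, -15, 0, 0, 0, 60], [0, 40, -14, 0, 0, 0, 60], [0, 22, -8, 0, 0, 0, 60], [0, 0, 0, -0.14, 0, 0, 60], [0, 0, 0, -0.145, 0, 0, 60]]]'

```text
time_s: 30.7
ee_pos: [0.4788, -0.4198, 0.2448]
eef_rot: [-2.764, 1.57, 2.234]
force: [0.8, -0.4, 0.3]
grip_width: 0.0603
```

>>> play_rows --deltas '[[[0, 0, 0, -0.145, 0, 0, 60], [10, 0, 0, -0.145, 0, 0, 60], [15, 0, 0, -0.145, 0, 0, 60], [15, 0, 0, -0.145, 0, 0, 60], [15, 0, 0, -0.145, 0, 0, 60], [15, 0, 0, -0.145, 0, 0, 60], [15, 0, 0, -0.145, 0, 0, 60], [15, 0, 0, -0.145, 0, 0, 60], [0, 0, 0, -0.145, 0, 0, 60], [0, 0, 0, 0, 0, 0, 60]]]'

```text
time_s: 31.7
ee_pos: [0.4777, -0.4204, 0.1448]
eef_rot: [2.284, 1.57, 2.299]
force: [-0.5, 0.2, 0.4]
grip_width: 0.0601
```

```bash
python3 - <<'E'
from h import *
to([0.475,-0.4222,0.05],90.6)
E
```

```text
t 31.7 tcp [ 0.4777 -0.4204  0.1448] F [-0.5  0.2  0.4] grip 0.0601 q [-0.78  0.54  1.32  0.    1.28 -2.37]
R [[-0.001, -0.015, 1.0], [0.001, 1.0, 0.015], [-1.0, 0.001, -0.001]]
shift tool [94.8 -1.8 -2.7]
rotvec [ 0.0047 -0.0007 -0.0008] shift after rot [94.8 -1.7 -2.7]
```

>>> play_rows --deltas '[[[15, -0.8, -1.4, 0.0047, 0, 0, 60], [30, -0.9, -1.3, 0, 0, 0, 60], [30, 0, 0, 0, 0, 0, 60], [30, 0, 0, 0, 0, 0, 60], [17, 0, 0, 0, 0, 0, 60], [8, 0, 0, 0, 0, 0, 60], [0, 0, 0, 0, 0, 0, 60]]]'

```text
time_s: 32.4
ee_pos: [0.474, -0.423, 0.0149]
eef_rot: [2.307, 1.57, 2.313]
force: [-0.4, -0.4, 0.3]
grip_width: 0.0599
```

```bash
python3 - <<'E'
from h import *
to([0.475,-0.4222,0.005],90.6)
s=viewer.camera("side");save(s,"side26.png",(220,290,340,410),5)
E
```

```text
t 32.4 tcp [ 0.474  -0.423   0.0149] F [-0.4 -0.4  0.3] grip 0.0599 q [-0.79  0.69  1.41  0.    1.04 -2.36]
R [[-0.001, -0.005, 1.0], [0.001, 1.0, 0.005], [-1.0, 0.001, -0.001]]
shift tool [9.9 0.8 1. ]
rotvec [-0.0052 -0.0006 -0.0007] shift after rot [9.9 0.8 1. ]
```

View pics/side26.png

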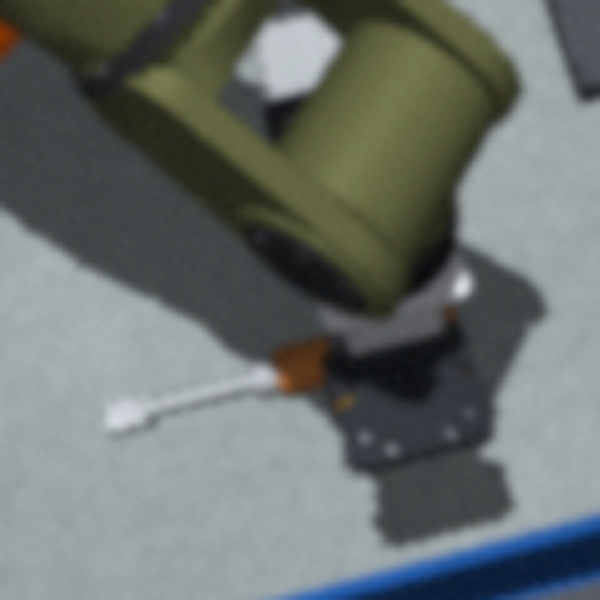

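>>> play_rows --deltas '[[[5, 0.5, 1, 0, 0, 0, 60], [4.5, 0, 0, -0.004, 0, 0, 60], [0, 0, 0, 0, 0, 0, 45], [0, 0, 0, 0, 0, 0, 30], [0, 0, 0, 0, 0, 0, 20], [0, 0, 0, 0, 0, 0, 10], [0, 0, 0, 0, 0, 0, 10], [0, 0, 0, 0, 0, 0, 10], [0, 0, 0, 0, 0, 0, 10]]]' --grip_force 50

```text
time_s: 33.35
ee_pos: [0.4751, -0.4227, 0.0061]
eef_rot: [0.548, 1.571, 0.558]
force: [0.0, 0.8, 1.8]
grip_width: 0.0216
```

```bash
python3 - <<'E'
from h import *
to([0.475,-0.4222,0.205],90.6)
E
```

```text
t 33.35 tcp [ 0.4751 -0.4227  0.0061] F [0.  0.8 1.8] grip 0.0216 q [-0.78  0.7   1.42  0.    1.02 -2.37]
R [[0.0, -0.01, 1.0], [0.0, 1.0, 0.01], [-1.0, 0.0, 0.0]]
shift tool [-1.989e+02  5.000e-01 -1.000e-01]
rotvec [-0.0002  0.0001 -0.    ] shift after rot [-1.989e+02  5.000e-01 -1.000e-01]
```

>>> play_rows --deltas '[[[-10, 0, 0, 0, 0, 0, 10], [-25, 0, 0, 0, 0, 0, 10], [-40, 0, 0, 0, 0, 0, 10], [-45, 0, 0, 0, 0, 0, 10], [-45, 0, 0, 0, 0, 0, 10], [-40, 0, 0, 0.1, 0, 0, 10], [-20, 0, 0, 0.144, 0, 0, 10], [-10, 0, 0, 0.144, 0, 0, 10], [-5, 0, 0, 0.144, 0, 0, 10], [0, 0, 0, 0.144, 0, 0, 10]]]'

```text
time_s: 34.35
ee_pos: [0.4751, -0.4229, 0.2476]
eef_rot: [-0.135, 1.569, -0.807]
force: [0.4, 0.8, -0.8]
grip_width: 0.0216
```

>>> play_rows --deltas '[[[0, 0, 0, 0.144, 0, 0, 10], [0, 0, 0, 0.144, 0, 0, 10], [0, 0, 0, 0.144, 0, 0, 10], [0, 0, 0, 0.144, 0, 0, 10], [0, 0, 0, 0.144, 0, 0, 10], [0, 0, 0, 0.144, 0, 0, 10], [0, 0, 0, 0.048, 0, 0, 10], [0, 0, 0, 0, 0, 0, 10]]]'

```text
time_s: 35.15
ee_pos: [0.4749, -0.4227, 0.2465]
eef_rot: [0.654, 1.57, -0.925]
force: [0.4, -0.1, -1.1]
grip_width: 0.0218
```

```bash
python3 - <<'E'
from h import *
to([0.4825,-0.1200,0.25],-0.4)
E
```

```text
t 35.15 tcp [ 0.4749 -0.4227  0.2465] F [ 0.4 -0.1 -1.1] grip 0.0218 q [-0.78  0.47  1.19 -0.    1.48 -0.78]
R [[0.0, 1.0, -0.008], [-0.0, -0.008, -1.0], [-1.0, 0.0, 0.0]]
shift tool [  -3.6    5.3 -302.8]
rotvec [-0.0006  0.0003 -0.0002] shift after rot [  -3.5    5.5 -302.8]
```

Level and aligned. Move over the rack, then tilt a little to test the wrist direction.

>>> play_rows --deltas '[[[0, 1, -20, 0, 0, 0, 10], [0, 1, -40, 0, 0, 0, 10], [0, 1, -45, 0, 0, 0, 10], [-3, 1, -45, 0, 0, 0, 10], [0, 1, -45, 0, 0, 0, 10], [0, 0, -45, 0, 0, 0, 10], [0, 0, -40, 0, 0, 0, 10], [0, 0, -22, 0, 0, 0, 10], [0, 0, 0, 0, -0.1, 0, 10], [0, 0, 0, 0, -0.1, 0, 10]]]'

```text
time_s: 36.15
ee_pos: [0.4822, -0.1207, 0.2499]
eef_rot: [0.007, 1.367, -1.569]
force: [-0.0, -0.3, -1.6]
grip_width: 0.0217
```

```bash
python3 - <<'E'
from h import *
to([0.4825,-0.1200,0.25])
E
```

```text
t 36.15 tcp [ 0.4822 -0.1207  0.2499] F [-0.  -0.3 -1.6] grip 0.0217 q [-0.21  0.13  1.64 -0.21  1.34 -0.16]
R [[0.0, 1.0, -0.005], [-0.203, -0.005, -0.979], [-0.979, 0.001, 0.203]]
shift tool [-0.3  0.3 -0.7]
```

>>> play_rows --deltas '[[[0, 0, 0, 0, -0.1, 0, 10], [0, 0, 0, 0, -0.1, 0, 10], [0, 0, 0, 0, -0.1, 0, 10], [0, 0, 0, 0, -0.1, 0, 10], [0, 0, 0, 0, -0.1, 0, 10], [0, 0, 0, 0, -0.085, 0, 10], [0, 0, 0, 0, 0, 0, 10]]]'

```text
time_s: 36.85
ee_pos: [0.4818, -0.1199, 0.2481]
eef_rot: [-0.005, 0.785, -1.578]
force: [0.8, 0.3, -1.4]
grip_width: 0.0213
```

```bash
python3 - <<'E'
from h import *
to([0.4825,-0.1195,0.162])
o=ctrl.get_obs();R=toolR();tip=o["ee_pos"]+R@np.array([-.0049,0,-.14]);print("tip",tip.round(4))
s=viewer.camera("side");c=viewer.camera("top");save(c,"top27.png",(250,190,370,280),6)
im=cv2.resize(s["img"][:,:,::-1],None,fx=4,fy=4,interpolation=cv2.INTER_CUBIC)
q=proj(s,[tip])[0]*4+2;cv2.circle(im,(int(q[0]),int(q[1])),4,(0,255,0),1);print(q/4)
cv2.imwrite("pics/side27.png",im[130*4:300*4,200*4:340*4][:, :])
E
```

```text
t 36.85 tcp [ 0.4818 -0.1199  0.2481] F [ 0.8  0.3 -1.4] grip 0.0213 q [ 0.07  0.2   1.74 -0.8   1.37  0.31]
R [[-0.005, 1.0, -0.0], [-0.708, -0.004, -0.706], [-0.706, -0.003, 0.708]]
shift tool [ 60.5   1.  -61.2]
tip [ 0.4819 -0.0175  0.1525]
[262.63117166 209.29848325]
```

View pics/side27.png

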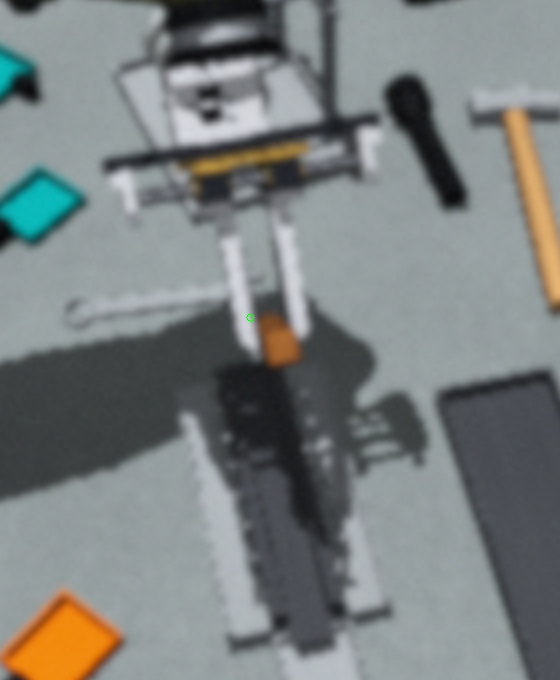

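View pics/top27.png

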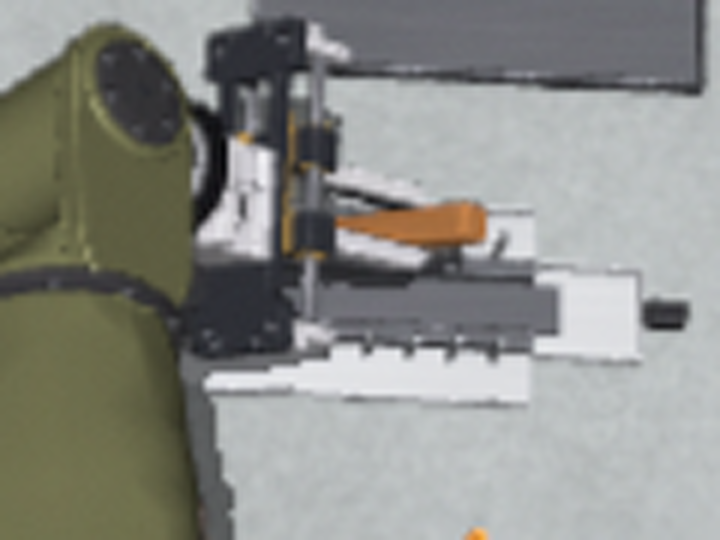

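>>> play_rows --deltas '[[[10, 0.7, -12, 0, 0, 0, 10], [16, 0, -17, 0, 0, 0, 10], [18, 0, -18, 0, 0, 0, 10], [18, 0, -18, 0, 0, 0, 10], [14, 0, -14, 0, 0, 0, 10], [6, 0, -6, 0, 0, 0, 10], [0, 0, 0, 0, 0, 0, 10], [0, 0, 0, 0, 0, 0, 10]]]'

```text
time_s: 37.75
ee_pos: [0.4832, -0.1188, 0.1315]
eef_rot: [0.001, 0.786, -1.577]
force: [0.6, 0.9, -0.7]
grip_width: 0.0215
```

```bash
python3 - <<'E'
from h import *
to([0.4825,-0.1175,0.122])
o=ctrl.get_obs();R=toolR();tip=o["ee_pos"]+R@np.array([-.0049,0,-.14]);print("tip",tip.round(4))
he=o["ee_pos"]+R@np.array([-.0049,0,.05])
s=viewer.camera("side");c=viewer.camera("top")
for n,cc,b in(("side",s,(200,130,340,280)),("top",c,(250,190,370,270))):
    im=cv2.resize(cc["img"][:,:,::-1],None,fx=5,fy=5,interpolation=cv2.INTER_CUBIC)
    for q in proj(cc,[tip,he]): cv2.circle(im,(int(q[0]*5+2),int(q[1]*5+2)),3,(0,255,0),-1)
    cv2.imwrite(f"pics/{n}28.png",im[b[1]*5:b[3]*5,b[0]*5:b[2]*5])
E
```

```text
t 37.75 tcp [ 0.4832 -0.1188  0.1315] F [ 0.6  0.9 -0.7] grip 0.0215 q [ 0.07  0.36  1.84 -0.86  1.19  0.52]
R [[-0.004, 1.0, -0.006], [-0.706, -0.007, -0.708], [-0.708, 0.001, 0.707]]
shift tool [ 5.8 -0.7 -7.6]
tip [ 0.484  -0.0163  0.0361]
```

View pics/side28.png

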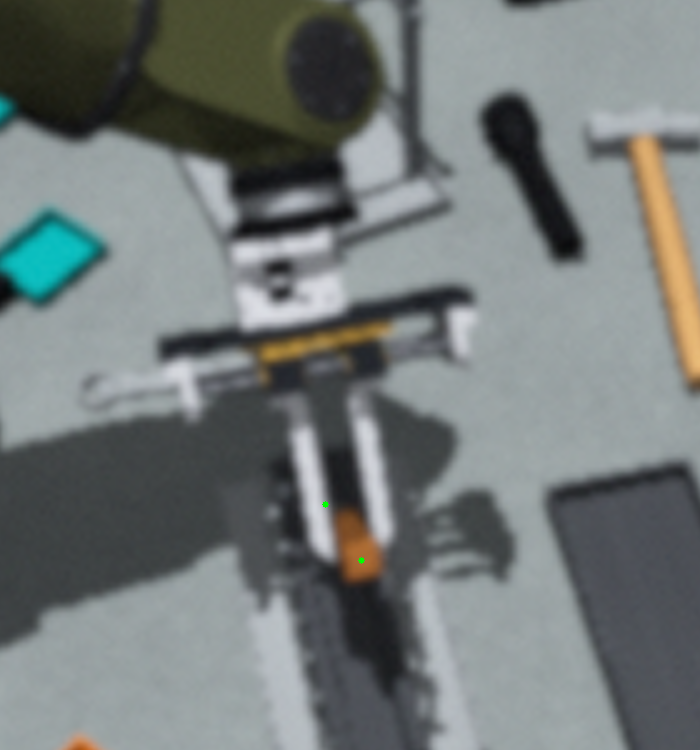

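View pics/top28.png

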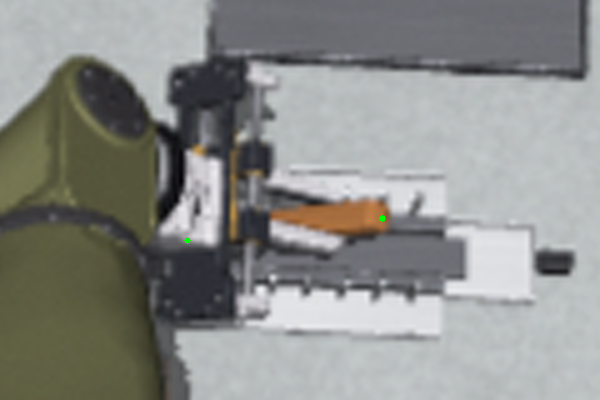

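>>> play_rows --deltas '[[[0, 0, 0, 0, 0.035, 0, 10], [0, 0, 0, 0, 0.035, 0, 10], [0, 0, 0, 0, 0, 0, 10]]]'

```text
time_s: 38.15
ee_pos: [0.4833, -0.1189, 0.1321]
eef_rot: [0.004, 0.857, -1.575]
force: [0.1, -0.6, -0.6]
grip_width: 0.0212
```

```bash
cat >> h.py <<'E'
def tipinfo(target=None,off=(-.0049,0,-.14)):
    o=ctrl.get_obs();R=toolR();tip=o["ee_pos"]+R@np.array(off)
    print("t",round(o["time_s"],2),"tcp",o["ee_pos"].round(4),"tip",tip.round(4),"F",o["force"].round(1),"q",o["qpos"].round(2),"g",round(o["grip_width"],4))
    print("R",R.round(3).tolist())
    if target is not None: print("shift",(R.T@((np.array(target)-tip)*1000)).round(1))
E
python3 - <<'E'
from h import *
tipinfo([.4825,-.0155,.030]); tipinfo([.4825,-.0155,.026])
o=ctrl.get_obs();R=toolR();print("per 5mm -y",R.T@np.array([0.025,-5,0]))
E
```

```text
t 38.15 tcp [ 0.4833 -0.1189  0.1321] tip [ 0.4843 -0.0099  0.0441] F [ 0.1 -0.6 -0.6] q [ 0.04  0.33  1.83 -0.79  1.16  0.45] g 0.0212
R [[-0.003, 1.0, -0.007], [-0.655, -0.007, -0.756], [-0.756, 0.002, 0.655]]
shift [14.3 -1.8 -5. ]
t 38.15 tcp [ 0.4833 -0.1189  0.1321] tip [ 0.4843 -0.0099  0.0441] F [ 0.1 -0.6 -0.6] q [ 0.04  0.33  1.83 -0.79  1.16  0.45] g 0.0212
R [[-0.003, 1.0, -0.007], [-0.655, -0.007, -0.756], [-0.756, 0.002, 0.655]]
shift [17.3 -1.8 -7.6]
per 5mm -y [3.27515783 0.06217943 3.77757858]
```

>>> play_rows --deltas '[[[4, -1, -1, 0, 0, 0, 10], [6, -1, -2, 0, 0, 0, 10], [4, 0, -2, 0, 0, 0, 10], [0, 0, 0, 0, 0, 0, 10], [0.76, 0, -0.66, 0, 0, 0, 10], [0, 0, 0, 0, 0, 0, 10]]]'

```text
time_s: 38.75
ee_pos: [0.4808, -0.124, 0.116]
eef_rot: [-0.0, 0.856, -1.578]
force: [-0.4, -0.7, 0.2]
grip_width: 0.0212
```

```bash
python3 - <<'E'
from h import *
tipinfo([.4825,-.0155,.026])
E
```

```text
t 38.75 tcp [ 0.4808 -0.124   0.116 ] tip [ 0.4815 -0.0151  0.0279] F [-0.4 -0.7  0.2] q [ 0.03  0.36  1.85 -0.81  1.13  0.48] g 0.0212
R [[-0.005, 1.0, -0.005], [-0.656, -0.007, -0.755], [-0.755, -0.0, 0.656]]
shift [ 1.7  1.  -0.9]
```

>>> play_rows --deltas '[[[0.76, 0, -0.66, 0, 0, 0, 10], [0, 0, 0, 0, 0, 0, 10], [0.76, 0, -0.66, 0, 0, 0, 10], [0, 0, 0, 0, 0, 0, 10]]]'

```text
time_s: 39.15
ee_pos: [0.481, -0.1243, 0.1145]
eef_rot: [0.001, 0.855, -1.577]
force: [-1.4, -3.5, 6.4]
grip_width: 0.0217
```

```bash
python3 - <<'E'
from h import *
tipinfo([.4825,-.0155,.026])
E
```

```text
t 39.15 tcp [ 0.481  -0.1243  0.1145] tip [ 0.4818 -0.0155  0.0263] F [-1.4 -3.5  6.4] q [ 0.03  0.36  1.85 -0.81  1.13  0.48] g 0.0217
R [[-0.004, 1.0, -0.006], [-0.656, -0.007, -0.755], [-0.755, 0.001, 0.656]]
shift [ 0.2  0.7 -0.2]
```

>>> play_rows --deltas '[[[3.28, 0, 3.78, 0, 0, 0, 10], [3.28, 0, 3.78, 0, 0, 0, 10], [3.28, 0, 3.78, 0, 0, 0, 10], [3.28, 0, 3.78, 0, 0, 0, 10], [3.28, 0, 3.78, 0, 0, 0, 10], [3.28, 0, 3.78, 0, 0, 0, 10], [3.28, 0, 3.78, 0, 0, 0, 10], [3.28, 0, 3.78, 0, 0, 0, 10], [3.28, 0, 3.78, 0, 0, 0, 10], [3.28, 0, 3.78, 0, 0, 0, 10]]]'

```text
time_s: 40.15
ee_pos: [0.4804, -0.1745, 0.114]
eef_rot: [-0.0, 0.856, -1.578]
force: [0.6, 1.6, 2.0]
grip_width: 0.0216
```

```bash
python3 - <<'E'
from h import *
tipinfo([.4822,-.0655,.026])
E
```

```text
t 40.15 tcp [ 0.4804 -0.1745  0.114 ] tip [ 0.4812 -0.0656  0.0259] F [0.6 1.6 2. ] q [-0.07  0.35  1.86 -0.85  1.06  0.42] g 0.0216
R [[-0.005, 1.0, -0.005], [-0.656, -0.007, -0.755], [-0.755, -0.0, 0.656]]
shift [-0.1  1.   0. ]
```

>>> play_rows --deltas '[[[3.3, 0, 3.76, 0, 0, 0, 10], [3.3, 0, 3.76, 0, 0, 0, 10], [3.3, 0, 3.76, 0, 0, 0, 10], [3.3, 0, 3.76, 0, 0, 0, 10], [3.3, 0, 3.76, 0, 0, 0, 10], [3.3, 0, 3.76, 0, 0, 0, 10], [3.3, 0, 3.76, 0, 0, 0, 10], [3.3, 0, 3.76, 0, 0, 0, 10], [3.3, 0, 3.76, 0, 0, 0, 10], [3.3, 0, 3.76, 0, 0, 0, 10]]]'

```text
time_s: 41.15
ee_pos: [0.4801, -0.2245, 0.1137]
eef_rot: [-0.0, 0.856, -1.578]
force: [0.5, 2.1, 2.8]
grip_width: 0.0214
```

```bash
python3 - <<'E'
from h import *
tipinfo([.4820,-.1155,.026])
E
```

```text
t 41.15 tcp [ 0.4801 -0.2245  0.1137] tip [ 0.4808 -0.1156  0.0256] F [0.5 2.1 2.8] q [-0.17  0.36  1.86 -0.87  1.    0.35] g 0.0214
R [[-0.005, 1.0, -0.005], [-0.656, -0.007, -0.755], [-0.755, -0.0, 0.656]]
shift [-0.3  1.2  0.2]
```

>>> play_rows --deltas '[[[3.29, 0.1, 3.77, 0, 0, 0, 10], [3.29, 0.1, 3.77, 0, 0, 0, 10], [3.29, 0.1, 3.77, 0, 0, 0, 10], [3.29, 0.1, 3.77, 0, 0, 0, 10], [3.29, 0, 3.77, 0, 0, 0, 10], [3.29, 0, 3.77, 0, 0, 0, 10], [3.29, 0, 3.77, 0, 0, 0, 10], [3.29, 0, 3.77, 0, 0, 0, 10], [3.29, 0, 3.77, 0, 0, 0, 10], [3.29, 0, 3.77, 0, 0, 0, 10]]]'

```text
time_s: 42.15
ee_pos: [0.4801, -0.2746, 0.1136]
eef_rot: [-0.0, 0.856, -1.578]
force: [-0.4, 1.4, 3.4]
grip_width: 0.0216
```

```bash
python3 - <<'E'
from h import *
tipinfo([.4820,-.1655,.026])
E
```

```text
t 42.15 tcp [ 0.4801 -0.2746  0.1136] tip [ 0.4809 -0.1656  0.0255] F [-0.4  1.4  3.4] q [-0.27  0.37  1.84 -0.9   0.94  0.29] g 0.0216
R [[-0.005, 1.0, -0.005], [-0.656, -0.007, -0.755], [-0.755, -0.0, 0.656]]
shift [-0.4  1.1  0.2]
```

>>> play_rows --deltas '[[[3.29, 0, 3.77, 0, 0, 0, 10], [3.29, 0, 3.77, 0, 0, 0, 10], [3.29, 0, 3.77, 0, 0, 0, 10], [3.29, 0, 3.77, 0, 0, 0, 10], [3.29, 0, 3.77, 0, 0, 0, 10], [3.29, 0, 3.77, 0, 0, 0, 10], [3.29, 0, 3.77, 0, 0, 0, 10]]]'

```text
time_s: 42.85
ee_pos: [0.4799, -0.3096, 0.1135]
eef_rot: [-0.0, 0.856, -1.578]
force: [-0.2, 2.6, 2.0]
grip_width: 0.0213
```

```bash
python3 - <<'E'
from h import *
tipinfo([.4820,-.2005,.026])
s=viewer.camera("side");save(s,"side29.png",(180,120,380,370),2.4)
c=viewer.camera("top");save(c,"top29.png",(250,190,400,280),5)
E
```

```text
t 42.85 tcp [ 0.4799 -0.3096  0.1135] tip [ 0.4806 -0.2007  0.0254] F [-0.2  2.6  2. ] q [-0.34  0.39  1.81 -0.91  0.9   0.24] g 0.0213
R [[-0.005, 1.0, -0.005], [-0.656, -0.007, -0.755], [-0.755, -0.0, 0.656]]
shift [-0.6  1.4  0.3]
```

View pics/side29.png

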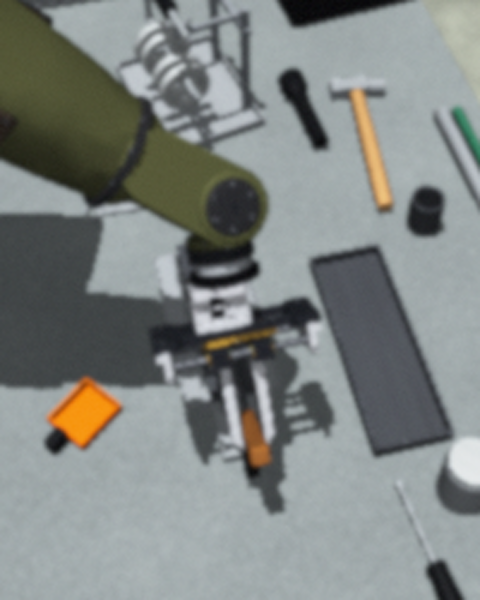

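View pics/top29.png

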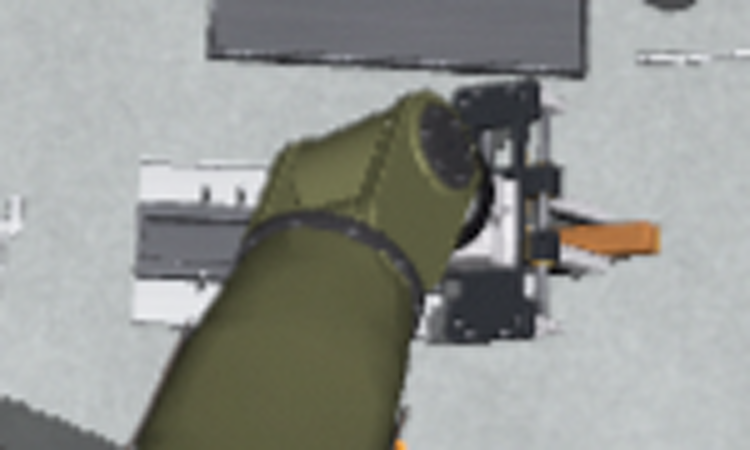

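>>> play_rows --deltas '[[[-8, 0, 7, 0, 0, 0, 10], [-20, 0, 17, 0, 0, 0, 10], [-30, 0, 26, 0, 0, 0, 10], [-30, 0, 26, 0, 0, 0, 10], [-25, 0, 22, 0, 0, 0, 10], [0, 0, 0, 0, 0.1, 0, 10], [0, 0, 0, 0, 0.1, 0, 10], [0, 0, 0, 0, 0.1, 0, 10], [0, 0, 0, 0, 0.1, 0, 10], [0, 0, 0, 0, 0.1, 0, 10]]]'

```text
time_s: 43.95
ee_pos: [0.48, -0.3085, 0.2641]
eef_rot: [0.006, 1.36, -1.57]
force: [-0.1, 0.0, -1.1]
grip_width: 0.0212
```

>>> play_rows --deltas '[[[0, 0, 0, 0, 0.1, 0, 10], [0, 0, 0, 0, 0.1, 0, 10], [0, 0, 0, 0, 0.014, 0, 10], [0, 0, 0, 0, 0, 0, 10]]]'

```text
time_s: 44.35
ee_pos: [0.4797, -0.3093, 0.2629]
eef_rot: [-0.217, 1.568, -1.795]
force: [0.6, 0.6, -1.9]
grip_width: 0.0212
```

```bash
python3 - <<'E'
from h import *
to([0.6777,-0.215,0.15],-0.4)
E
```

```text
t 44.35 tcp [ 0.4797 -0.3093  0.2629] F [ 0.6  0.6 -1.9] grip 0.0212 q [-0.64  0.31  1.37 -0.    1.46 -0.63]
R [[-0.001, 1.0, -0.007], [-0.002, -0.007, -1.0], [-1.0, -0.001, 0.002]]
shift tool [112.6 197.4 -96.1]
rotvec [-0.0003  0.0025  0.0005] shift after rot [112.9 197.4 -95.7]
```

>>> play_rows --deltas '[[[5, 20, -10, 0, 0.0025, 0, 10], [10, 35, -17, 0, 0, 0, 10], [15, 40, -19, 0, 0, 0, 10], [20, 40, -19, 0, 0, 0, 10], [20, 35, -17, 0, 0, 0, 10], [20, 20, -10, 0, 0, 0, 10], [15, 7.5, -4, 0, 0, 0, 10], [8, 0, 0, 0, 0, 0, 10], [0, 0, 0, 0, 0, 0, 10]]]'

```text
time_s: 45.25
ee_pos: [0.6771, -0.2145, 0.1496]
eef_rot: [-2.266, 1.569, 2.439]
force: [0.3, -0.2, -0.2]
grip_width: 0.0217
```

```bash
python3 - <<'E'
from h import *
to([0.6777,-0.215,0.012],-0.4)
E
```

```text
t 45.25 tcp [ 0.6771 -0.2145  0.1496] F [ 0.3 -0.2 -0.2] grip 0.0217 q [-0.36  0.71  1.04  0.    1.39 -0.35]
R [[-0.001, 1.0, -0.007], [0.001, -0.007, -1.0], [-1.0, -0.001, -0.001]]
shift tool [137.6   0.8   0.6]
rotvec [ 0.     -0.0011  0.0013] shift after rot [137.6   0.6   0.5]
```

>>> play_rows --deltas '[[[15, 0, 0, 0, 0, 0, 10], [30, 0, 0, 0, 0, 0, 10], [30, 0, 0, 0, 0, 0, 10], [25, 0, 0, 0, 0, 0, 10], [15, 0, 0, 0, 0, 0, 10], [10, 0, 0, 0, 0, 0, 10], [8, 0, 0, 0, 0, 0, 10], [0, 0, 0, 0, 0, 0, 10]]]'

```text
time_s: 46.05
ee_pos: [0.6779, -0.2142, 0.017]
eef_rot: [-3.005, 1.569, 1.7]
force: [-0.7, 0.0, -1.0]
grip_width: 0.0215
```

```bash
python3 - <<'E'
from h import *
to([0.6777,-0.215,0.0105],-0.4)
s=viewer.camera("side");save(s,"side30.png",(250,180,400,330),4)
c=viewer.camera("top");save(c,"top30.png",(270,150,400,260),6)
E
```

```text
t 46.05 tcp [ 0.6779 -0.2142  0.017 ] F [-0.7  0.  -1. ] grip 0.0215 q [-0.36  0.84  1.14  0.    1.16 -0.35]
R [[-0.0, 1.0, -0.007], [0.002, -0.007, -1.0], [-1.0, -0.0, -0.002]]
shift tool [ 6.5 -0.2  0.8]
rotvec [-0.0001 -0.0016  0.0002] shift after rot [ 6.5 -0.2  0.8]
```

View pics/side30.png

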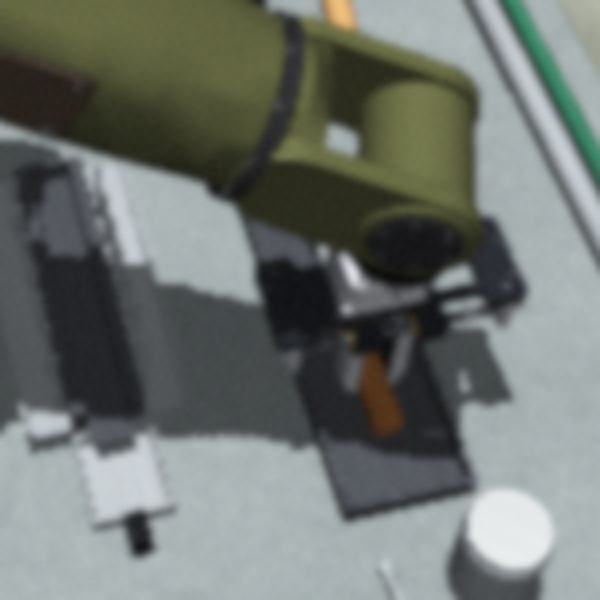

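View pics/top30.png

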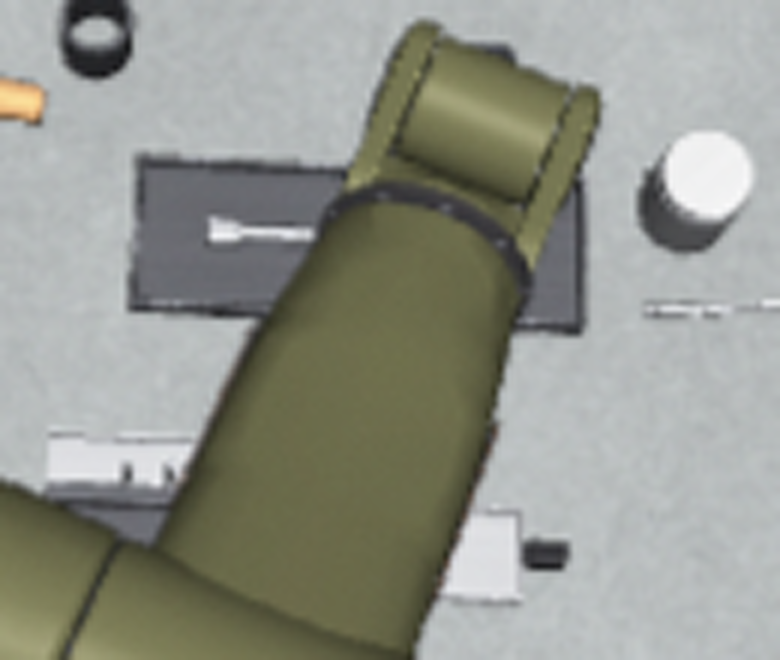

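>>> play_rows --deltas '[[[3, 0, 0, 0, 0, 0, 10], [2, 0, 0, 0, 0, 0, 10], [1.5, 0, 0, 0, 0, 0, 10], [0, 0, 0, 0, 0, 0, 10]]]'

```text
time_s: 46.55
ee_pos: [0.678, -0.214, 0.0105]
eef_rot: [-2.979, 1.569, 1.727]
force: [0.2, 0.4, -1.2]
grip_width: 0.0215
```

```bash
python3 - <<'E'
from h import *
to([0.6777,-0.215,0.0105],-0.4)
E
```

```text
t 46.55 tcp [ 0.678  -0.214   0.0105] F [ 0.2  0.4 -1.2] grip 0.0215 q [-0.36  0.85  1.14  0.    1.15 -0.35]
R [[-0.0, 1.0, -0.007], [0.002, -0.007, -1.0], [-1.0, -0.0, -0.002]]
shift tool [ 0.  -0.3  1. ]
rotvec [ 0.0001 -0.0016  0.0003] shift after rot [ 0.  -0.3  1. ]
```

>>> play_rows --deltas '[[[0.7, 0, 0, 0, 0, 0, 10], [0, 0, 0, 0, 0, 0, 22], [0, 0, 0, 0, 0, 0, 26], [0, 0, 0, 0, 0, 0, 34], [0, 0, 0, 0, 0, 0, 42], [0, 0, 0, 0, 0, 0, 42], [-10, 0, 0, 0, 0, 0, 42], [-20, 0, 0, 0, 0, 0, 42], [-40, 0, 0, 0, 0, 0, 42], [-45, 0, 0, 0, 0, 0, 42]]]'

```text
time_s: 47.55
ee_pos: [0.6775, -0.214, 0.126]
eef_rot: [-2.466, 1.568, 2.24]
force: [1.0, -0.7, -0.1]
grip_width: 0.0417
```

>>> play_rows --deltas '[[[-45, 0, 0, 0, 0, 0, 42], [-45, 0, 10, 0, 0, 0, 42], [-20, -20, 35, 0, 0, 0, 42], [0, -30, 38, 0, 0, 0, 42], [0, -35, 35, 0, 0, 0, 42], [0, -40, 30, 0, 0, 0, 42], [0, -40, 30, 0, 0, 0, 42], [0, -40, 30, 0, 0, 0, 42], [0, -40, 30, 0, 0, 0, 42], [0, -40, 30, 0, 0, 0, 42]]]'

```text
time_s: 48.55
ee_pos: [0.3894, -0.4813, 0.2357]
eef_rot: [2.361, 1.57, 0.783]
force: [0.7, -0.8, 0.6]
grip_width: 0.042
```

>>> play_rows --deltas '[[[0, -40, 20, 0, 0, 0, 42], [0, -40, 20, 0, 0, 0, 42], [0, -40, 20, 0, 0, 0, 42], [0, -40, 0, 0, 0, 0, 42], [0, -40, 0, 0, 0, 0, 42], [0, 0, 0, 0, 0, 0, 42], [0, 0, 0, 0, 0, 0, 42]]]'

```text
time_s: 49.25
ee_pos: [0.1904, -0.5392, 0.2355]
eef_rot: [2.242, 1.57, 0.663]
force: [0.9, -0.9, 0.3]
grip_width: 0.0416
```

```bash
python3 - <<'E'
from h import *
to([0.6777,-0.215,0.0105],-0.4)
s=viewer.camera("side");save(s,"side31.png",sc=1.42)
c=viewer.camera("top");save(c,"top31.png",sc=1.42);save(c,"top31b.png",(150,150,390,290),3.3)
save(s,"side31b.png",(210,80,310,200),5)
E
```

```text
t 49.25 tcp [ 0.1904 -0.5392  0.2355] F [ 0.9 -0.9  0.3] grip 0.0416 q [-1.3   0.33  1.41  0.    1.4  -1.29]
R [[0.001, 1.0, -0.008], [0.0, -0.008, -1.0], [-1.0, 0.0, -0.0]]
shift tool [ 225.4  484.4 -328.2]
rotvec [-0.0014 -0.0004 -0.0005] shift after rot [ 225.   485.  -327.6]
```

View pics/side31.png

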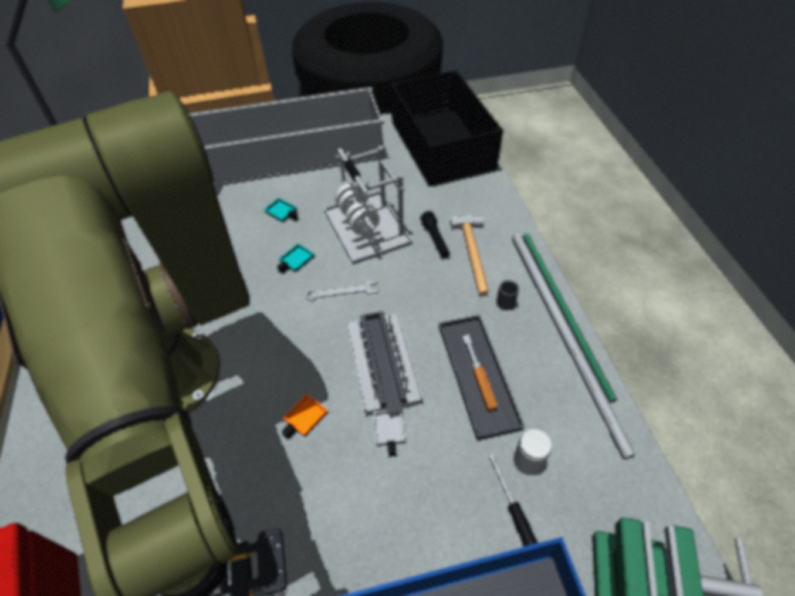

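View pics/top31b.png

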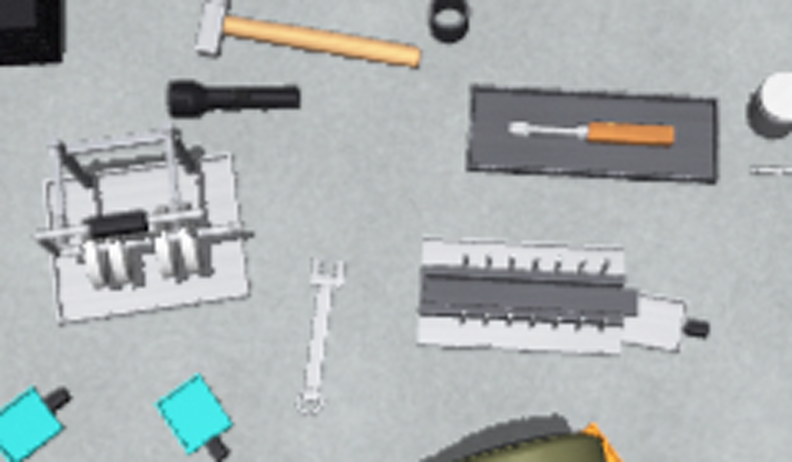

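View pics/side31b.png

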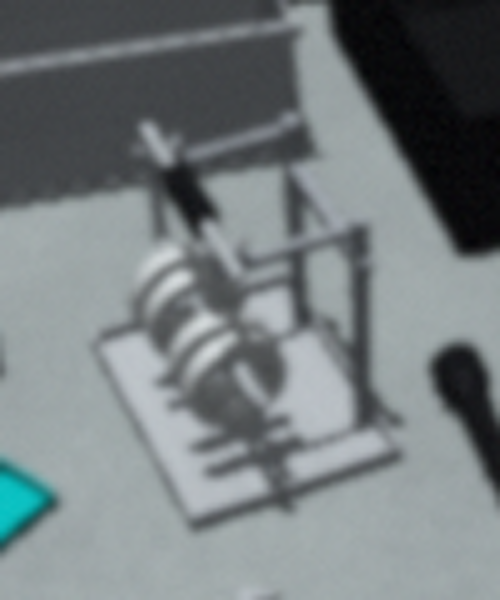

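```bash
python3 - <<'E'
from h import *
c=viewer.camera("top");s=viewer.camera("side")
save(c,"top32.png",(320,220,380,265),12); save(s,"side32.png",(240,260,310,330),8)
g=cv2.cvtColor(c["img"],cv2.COLOR_RGB2GRAY)
m=np.zeros_like(g);m[240:260,352:372]=(g[240:260,352:372]<90)
n,l,st,ce=cv2.connectedComponentsWithStats(m)
for i in range(1,n): print(st[i],ce[i],onz(c,*ce[i],.02).round(4))
g=cv2.cvtColor(s["img"],cv2.COLOR_RGB2GRAY)
m=np.zeros_like(g);m[300:330,265:290]=(g[300:330,265:290]<60)
n,l,st,ce=cv2.connectedComponentsWithStats(m)
for i in range(1,n): print("side",st[i],ce[i],onz(s,*ce[i],.014).round(4))
E
```

```text
[357 247   8   5  31] [360.5483871  249.29032258] [ 0.4556 -0.2924  0.02  ]
side [273 311   5  10  39] [275.41025641 315.46153846] [ 0.4553 -0.2943  0.014 ]
```

View pics/top32.png

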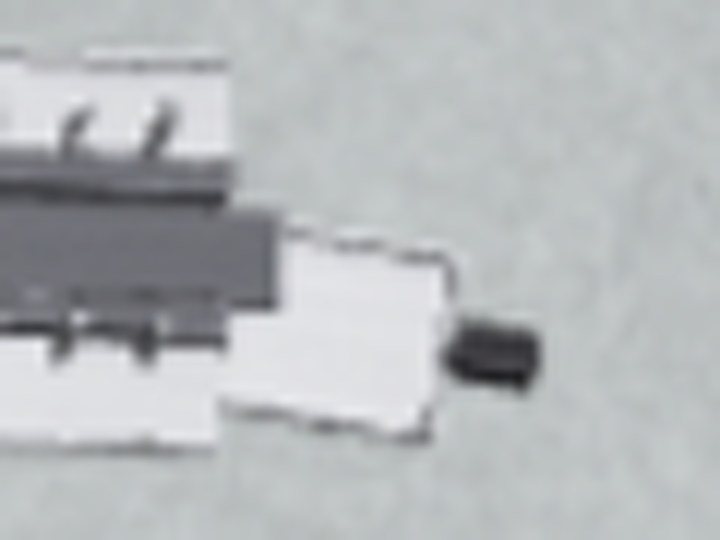

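View pics/side32.png

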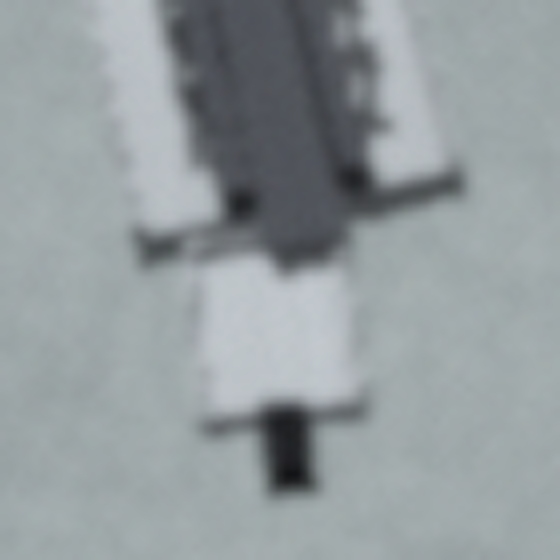

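>>> play_rows --deltas '[[[0, 0, 0, 0.097, 0, 0, 50], [0, 20, -22, 0, 0, 0, 50], [0, 31, -35, 0, 0, 0, 50], [0, 31, -35, 0, 0, 0, 50], [0, 31, -35, 0, 0, 0, 50], [0, 31, -35, 0, 0, 0, 50], [10, 31, -35, 0, 0, 0, 50], [20, 31, -35, 0, 0, 0, 50], [20, 22, -25, 0, 0, 0, 50], [20, 10, -12, 0, 0, 0, 50]]]'

```text
time_s: 50.45
ee_pos: [0.4572, -0.2939, 0.1645]
eef_rot: [3.023, 1.569, 1.352]
force: [0.8, 0.0, 0.8]
grip_width: 0.0503
```

>>> play_rows --deltas '[[[20, 0, 0, 0, 0, 0, 50], [15, 0, 0, 0, 0, 0, 50], [0, 0, 0, 0, 0, 0, 50], [0, 0, 0, 0, 0, 0, 50]]]'

```text
time_s: 50.85
ee_pos: [0.4553, -0.2963, 0.1307]
eef_rot: [-3.097, 1.569, 1.512]
force: [-0.8, -0.4, 0.3]
grip_width: 0.05
```

```bash
python3 - <<'E'
from h import *
to([0.4553,-0.2965,0.0135],-6)
c=viewer.camera("top")
W=lambda u,v,z:onz(c,320+u/12-.46,220+v/12-.46,z).round(4)
print(W(452,262,.015),W(428,437,.015),W(225,405,.015))
E
```

```text
t 50.85 tcp [ 0.4553 -0.2963  0.1307] F [-0.8 -0.4  0.3] grip 0.05 q [-0.64  0.36  1.63  0.    1.16 -0.54]
R [[0.0, 0.995, -0.103], [0.001, -0.103, -0.995], [-1.0, -0.0, -0.001]]
shift tool [117.2  -0.    0.4]
rotvec [ 0.0016 -0.0015  0.0001] shift after rot [117.2  -0.    0.2]
[ 0.4858 -0.2801  0.015 ] [ 0.4303 -0.2735  0.015 ] [ 0.4374 -0.2101  0.015 ]
```

>>> play_rows --deltas '[[[20, 0, 0, 0.009, 0, 0, 50], [35, 0, 0, 0, 0, 0, 50], [35, 0, 0, 0, 0, 0, 50], [18, 0, 0, 0, 0, 0, 50], [9, 0, 0, 0, 0, 0, 50], [0, 0, 0, 0, 0, 0, 50], [0, 0, 0, 0, 0, 0, 50]]]'

```text
time_s: 51.6
ee_pos: [0.4556, -0.2969, 0.0146]
eef_rot: [1.926, 1.569, 0.242]
force: [0.1, 0.3, -0.2]
grip_width: 0.0501
```

```bash
python3 - <<'E'
from h import *
to([0.4553,-0.2965,0.0055],-6.5)
s=viewer.camera("side");save(s,"side33.png",(220,240,340,340),6)
E
```

```text
t 51.6 tcp [ 0.4556 -0.2969  0.0146] F [ 0.1  0.3 -0.2] grip 0.0501 q [-0.65  0.52  1.7   0.    0.92 -0.53]
R [[0.002, 0.994, -0.113], [0.0, -0.113, -0.994], [-1.0, 0.002, -0.001]]
shift tool [ 9.1 -0.3 -0.3]
rotvec [ 0.0006 -0.0006 -0.0015] shift after rot [ 9.1 -0.3 -0.3]
```

View pics/side33.png

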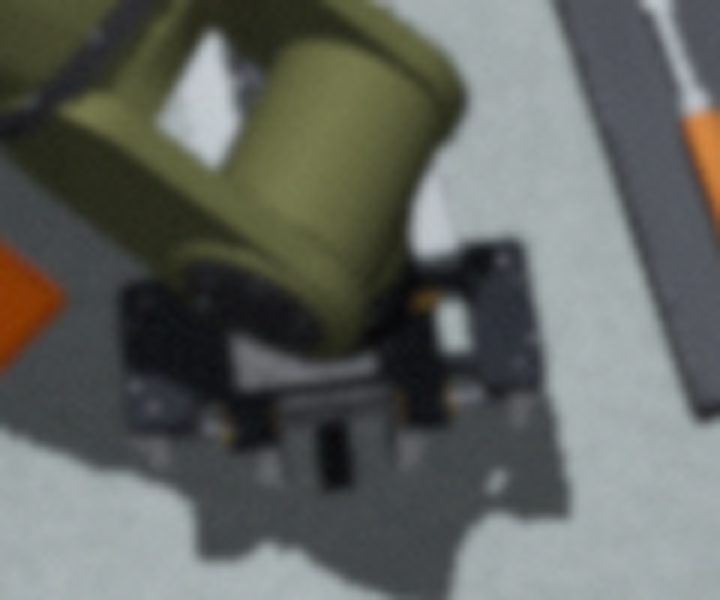

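>>> play_rows --deltas '[[[5, 0, 0, 0, 0, 0, 50], [3.5, 0, 0, 0, 0, 0, 50], [0, 0, 0, 0, 0, 0, 35], [0, 0, 0, 0, 0, 0, 20], [0, 0, 0, 0, 0, 0, 10], [0, 0, 0, 0, 0, 0, 5], [0, 0, 0, 0, 0, 0, 5], [0, 0, 0, 0, 0, 0, 5]]]' --grip_force 40

```text
time_s: 52.45
ee_pos: [0.4549, -0.2964, 0.0048]
eef_rot: [-3.076, 1.569, 1.524]
force: [1.1, -0.7, 1.8]
grip_width: 0.0155
```

```bash
python3 - <<'E'
from h import *
to([0.4553,-0.2965,0.0055],-0.4)
E
```

```text
t 52.45 tcp [ 0.4549 -0.2964  0.0048] F [ 1.1 -0.7  1.8] grip 0.0155 q [-0.65  0.54  1.71  0.    0.9  -0.53]
R [[0.0, 0.994, -0.113], [0.001, -0.113, -0.994], [-1.0, -0.0, -0.001]]
shift tool [-0.7  0.4  0.1]
rotvec [-0.1059 -0.0014  0.    ] shift after rot [-0.7  0.4  0.1]
```

>>> play_rows --deltas '[[[-1, 0, 4, 0, 0, 0, 5], [0, 0, 7, 0, 0, 0, 5], [0, 0, 6, 0, 0, 0, 5], [0, 0, 0, -0.053, 0, 0, 5], [0, 5, 0, -0.053, 0, 0, 5], [0, 8, 0, 0, 0, 0, 5], [0, 8, 0, 0, 0, 0, 5], [0, 6, 0, 0, 0, 0, 5], [0, 0, 0, 0, 0, 0, 5]]]'

```text
time_s: 53.35
ee_pos: [0.4807, -0.3137, 0.0056]
eef_rot: [2.994, 1.569, 1.416]
force: [-0.0, -0.1, -2.5]
grip_width: 0.0159
```

```bash
python3 - <<'E'
from h import *
to([0.481,-0.2970,0.0055],-0.4)
E
```

```text
t 53.35 tcp [ 0.4807 -0.3137  0.0056] F [-0.  -0.1 -2.5] grip 0.0159 q [-0.64  0.59  1.61  0.    0.94 -0.64]
R [[0.0, 1.0, -0.007], [0.001, -0.007, -1.0], [-1.0, 0.0, -0.001]]
shift tool [  0.1   0.2 -16.7]
rotvec [-0.     -0.0014 -0.0002] shift after rot [  0.1   0.2 -16.7]
```

>>> play_rows --deltas '[[[0, 0, -4, 0, 0, 0, 5], [0, 0, -6, 0, 0, 0, 5], [0, 0, -4.5, 0, 0, 0, 5], [0, 0, -2, 0, 0, 0, 5], [0.7, 0, 0, 0, 0, 0, 5], [0, 0, 0, 0, 0, 0, 5], [0, 0, 0, 0, 0, 0, 18], [0, 0, 0, 0, 0, 0, 24], [0, 0, 0, 0, 0, 0, 40], [0, 0, 0, 0, 0, 0, 50]]]'

```text
time_s: 54.35
ee_pos: [0.4801, -0.2973, 0.0051]
eef_rot: [3.1, 1.569, 1.522]
force: [0.1, 0.5, -0.0]
grip_width: 0.0363
```

>>> play_rows --deltas '[[[-15, 0, 0, 0, 0, 0, 50], [-30, 0, 0, 0, 0, 0, 50], [-45, 0, 0, 0, 0, 0, 50], [-45, 0, 0, 0, 0, 0, 50], [-45, 0, 10, 0, 0, 0, 50], [-40, -15, 25, 0, 0, 0, 50], [0, -35, 30, 0, 0, 0, 50], [0, -40, 30, 0, 0, 0, 50], [0, -40, 30, 0, 0, 0, 50], [0, -40, 30, 0, 0, 0, 50]]]'

```text
time_s: 55.35
ee_pos: [0.3072, -0.4521, 0.2262]
eef_rot: [2.119, 1.57, 0.542]
force: [-0.1, -0.3, 0.0]
grip_width: 0.0497
```

>>> play_rows --deltas '[[[0, -40, 25, 0, 0, 0, 50], [0, -40, 25, 0, 0, 0, 50], [0, -30, 15, 0, 0, 0, 50], [0, 0, 0, 0, 0, 0, 50], [0, 0, 0, 0, 0, 0, 50]]]'

```text
time_s: 55.85
ee_pos: [0.1983, -0.5156, 0.2256]
eef_rot: [2.69, 1.57, 1.111]
force: [-0.4, 0.3, 0.0]
grip_width: 0.0504
```

```bash
python3 - <<'E'
from h import *
to([0.481,-0.2970,0.0055],-0.4)
s=viewer.camera("side");save(s,"side34.png",sc=1.42)
c=viewer.camera("top");save(c,"top34.png",(150,150,390,290),3.3);save(c,"top34b.png",(320,220,380,265),12)
E
```

```text
t 55.85 tcp [ 0.1983 -0.5156  0.2256] F [-0.4  0.3  0. ] grip 0.0504 q [-1.27  0.29  1.49  0.    1.37 -1.26]
R [[0.0, 1.0, -0.008], [0.001, -0.008, -1.0], [-1.0, 0.0, -0.001]]
shift tool [ 220.4  280.8 -220.7]
rotvec [-0.0013 -0.0009 -0.0004] shift after rot [ 220.1  281.2 -220.6]
```

View pics/top34.png

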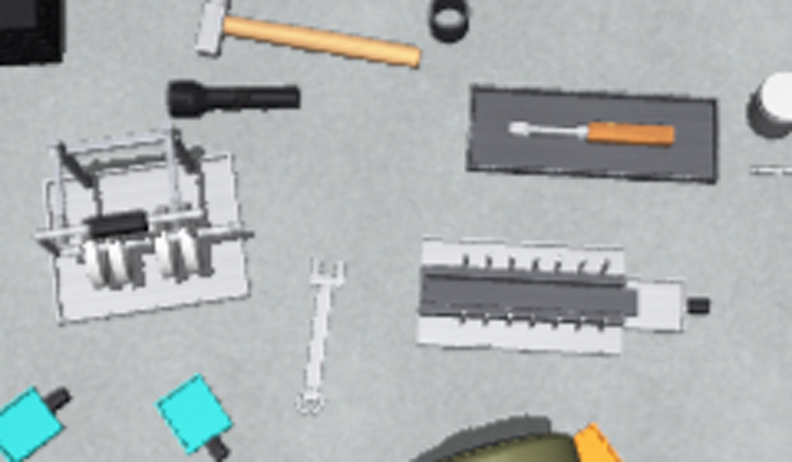

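View pics/top34b.png

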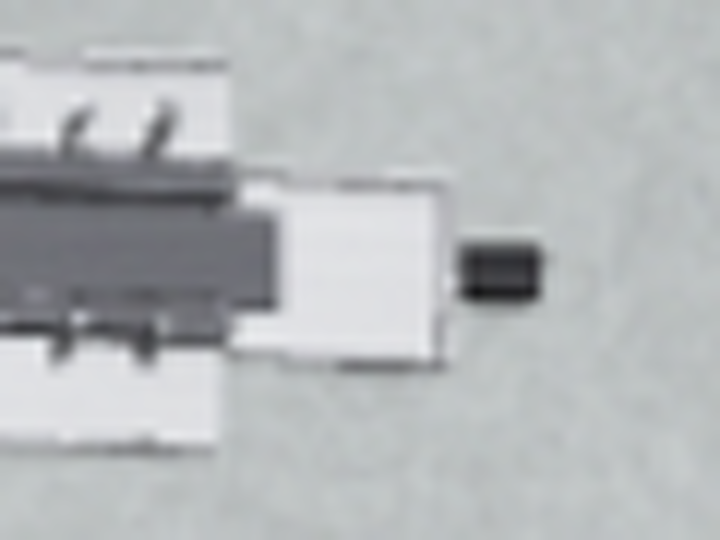

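View pics/side34.png

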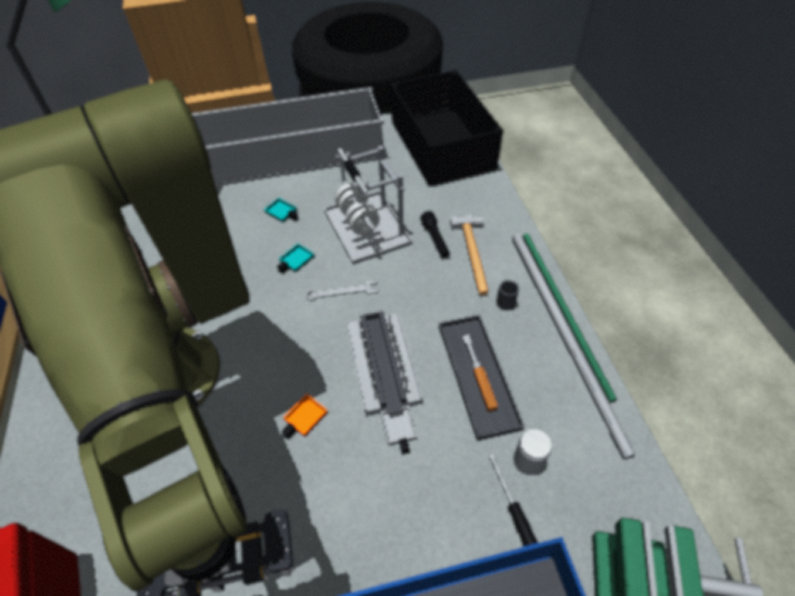

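```bash
python3 - <<'E'
from station import hand_in
print(hand_in())
E
```

```text
the job is handed in; nothing more can be done
None
```

The whole job is done in the order asked and handed in at about 56 s of robot time, with the arm clear of everything.

- **Rings and hook:** Four rings were in the rack, in slots 1, 2, 4 and 5. The prong went through all four bores. The wrist carried about 7 N, which fits the hook plus four rings. The loaded hook hangs on the hanger again, with the upper bar in both Vs.
- **Pan and scraping:** I took the grey pan with the black tab, not the orange or turquoise look-alikes, and slid it under the mouth. The scraper tip was then drawn from rack y about +89 mm to −95 mm. It moved at 5 cm/s and kept light contact of a few newtons on the gutter floor.
- **Scraper:** It lies inside the tool tray.
- **Pan knocked after the stroke:** It was still straight at t = 46 s, after the stroke had ended. At t = 49 s it was about 25 mm aside and turned about 6°, with the robot not near it. I gripped the tab again, straightened the pan and slid it back.

The last pictures show the mouth above the pan's inside, the scraper in the tray, four rings on the hung hook, and the other tools unmoved as far as I can see. No check failed; two minor readings:
- There was a brief 22 N sideways wrist force when the jaws first closed on the hook. It was gone once the hook was lifted.
- The measured height of the scraper tip drifted by about 1 mm along the stroke, while contact force stayed.

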